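Find the crest of a shin bone under a dial gauge

ROBOT

A 6-joint arm with a two-finger parallel gripper is mounted at the origin on the work surface. World frame = base frame: x ahead of the robot, y to its left, z up, the work surface at z = 0. Lengths are in m, angles in degrees, forces in N, time in s.
With the tool pointing down it reaches from about 0.35 to 0.925 m from the base axis. Payload 6.4 kg.
Tool frame: the origin (TCP) lies between the finger pads; the fingertips stand 8 mm ahead of it and the grasp point (between the pads) lies 11 mm behind it; y points along the fingers, x is the direction in which the jaws open and shut, and the axes are right-handed (so a half turn about y gives the same grasp; the last joint's range is limited). The gripper opens to 94 mm and grips with 3 to 60 N. Pads are 16 mm wide; open, the fingers measure 119 mm over their backs; the gripper's body (75 mm by 177 mm) begins 78 mm behind the grasp point.
Start: joints at [58.837, 14.043, 89.255, -0, 76.702, -9.975], TCP at [0.235, 0.606, 0.183] pointing down, gripper open.
Joint ranges: [-179.41, 179.41], [-58.25, 129.5], [7.25, 145.43], [-54.29, 234.29], [11.92, 165.04], [-157.13, 157.13]. Speed limits (degrees/s): [147.25, 147.25, 180, 180, 180, 180].

INTERFACE

Orientations are given as [roll, pitch, yaw] about the fixed x, y, z axes, in that order (R = Rz(yaw) Ry(pitch) Rx(roll)).
In Python, from bench import * gives the robot as it stands. The module is installed in compiled form; this text tells all that it offers.
- The arm moves only by the tool play_rows, never from a script. Its arguments are lists of equal length, an entry for each row: "delta_pos": the shift along the world's x, y, z in mm, a list of three; "twist": the turn, a rotation vector about the world's x, y, z in degrees, a list of three; "hand": the opening, from -1 (shut) to 1 (fully open), so that 0 is half open. A call has 1 to 10 rows; each row shifts and turns the pose as measured when the row begins; what a row does not reach is not made up. A row lasts 1/12 s, in which the tool goes at most 41.7 mm and 7.16 degrees, less where a joint would pass 70% of its speed; a pose out of reach is approached as far as the arm can. A call with a gripper value outside its range is refused whole. The fingers move at their own pace and stop on an object; the grip force is fixed at half the most. Time passes only in rows, so rows that do not move let the fingers close. It gives the time, the measured TCP pose, the force and the opening at its end, in the units of the state.
- state(): the state, without advancing time (a new reading comes with each control period).
- capture(name): name is "side" or "top" or "wrist"; returns (picture, depth): 384x512x3 uint8, blue, green, red; 384x512 float32, m along the optical axis (not along the pixel's ray), 0 where there is no reading.
- get_calibration(name): a dict with "fx", "fy", "cx", "cy" (pixels), "pose" (4x4, takes a point from camera to world coordinates). Camera axes: x right, y down, z forward; pixel columns grow to the right and rows downward; lengths in m; the calibration is good to about 2 mm. A picture is of the moment at which its call begins: read the wrist's pose just before it. get_calibration takes no time and is no camera call; for the wrist camera it gives the pose at the moment of the call.
- hand_in(): hands the job in, once; it reports no verdict.
The state is a dict: "clock": time; "joint_pos": joint angles; "dq": joint speeds; "effort": joint torques, N m; "ee_pos": TCP position; "eef_rot": TCP orientation; "wrist_force": force on the tool from outside, world axes, zero at the start; "moment": the same for the moment, N m; "opening": finger opening in m.
Only numpy, scipy, OpenCV 4.12 (cv2) and the standard library are available. Lean on these libraries where they do the work, as an engineer would, in place of code of your own. Each camera call takes 0.05 s, during which the arm holds its last target. There are 200 camera calls.

TASK

A piece of shin bone is clamped in the sloping turning bench. Push the dial gauge along its slide fully home against the stop, so that its sprung plunger rides on the bone, then turn the bone by the round knob at the top of the bench until the gauge stands at the highest reading of the whole turn, and leave it standing there for the record. Turn the bone only by the knob, never touching the old bone itself, and leave the other things on the table undisturbed.

Things in the scene. Friction and masses are not known exactly. Their poses are not given: they have to be found in the camera images.
- bench: Grey cast-iron turning bench, fixed to the table. Base plate 230 x 275 x 14 mm (x -130..100, y -85..190 mm from the origin, which lies on the table); z up. A sloping bed stands on it: the spindle carrying the bone leans 32 deg from vertical, its upper end towards the bench's -x (the robot's side). The gauge slide sticks out to +y. The bench is 290 mm high in all
- knob_centre (a point): Middle of the black round knurled knob at the upper end of the spindle, on the spindle's axis: 44 mm dia, 30 mm tall along the axis (15 mm either side of this point), headstock face 23 mm below it, nothing above it. Axes: z along the spindle, up and out of the knob; y towards the gauge; x square out of the sloping face. Turns without end either way; stiff (about 0.1 N m) and stays where it is left, with bone and knob turning together
- bone_mid (a point): On the spindle axis at the plunger's height, 144 mm below the knob's middle along the axis; axes as knob_centre. The bone, a brown shin-bone shaft 130 mm long clamped in jaws at both ends, is drop-shaped in section: a round back 9 mm from the axis, drawn out on one side to a crest 18 mm from the axis. How the crest stands at the start is not known
- post (a point): Middle of the steel push post on the gauge carriage: 14 mm dia, parallel to the spindle, free from 20 mm below to 20 mm above this point; axes as knob_centre. It moves with the gauge, 30 mm in all. The dial case's edge lies 36 mm from it in -y; beyond it in +y all is free above the 14 mm base; the carriage's top lies 26 mm below this point along the post
- dial (a point): Centre of the dial's white face, 55 mm across, on the gauge carriage; axes as knob_centre: the face looks along +x. The plunger points to -y, its line square through the spindle axis
- gauge (a joint): Gauge slide, m: 0 drawn back, 0.030 home against the stop; grows as it moves along -y of knob_centre. Rubs with about 5 N and stays where it is left; the plunger pushes back with at most 2 N
- plunger (a joint): Plunger pressed in, m: 0 free, 0.0125 fully in; sprung, 0.8 N at 0 to 1.9 N. This is the gauge's reading. With the gauge home: about 1.7 mm on the bone's back, rising nearly 9 mm to the crest, steadily either way round (one high spot a turn): gently near the back (0.3 mm in the first 0.5 rad), steeply in the last 0.8 rad; 0.1 rad off the crest it is 0.2 mm lower, 0.3 rad off about 1.6 mm
- needle (a joint): Dial hand, rad: 0 points up the slope, grows clockwise as seen facing the dial, always 0.5 rad per mm of plunger (13 marks, 1 mm apart)
- skull: Bystander: human skull on a cork ring, 190 x 140 x 155 mm, origin under its middle
- jar: Bystander: small glass specimen jar, 56 mm dia, 75 mm tall, origin under its middle
- caliper_case: Bystander: black case with a slide caliper on it, 110 x 250 x 27 mm, origin under its middle

How it is judged:
By the outcome, as a careful person would: the job done as asked, in the order asked, and still so for the second after the job is handed in, with the robot touching nothing.
It also fails if it takes over 72 s, if anything falls off the work surface, if the arm or the gripper's body presses on something with over 40 N, if the wrist force passes 120 N, or if a joint passes its speed limit or range.

## Working session

There is one attempt and no reset: what is moved stays moved. The work goes in short steps, Python scripts to look and compute and a tool call to move; the robot and the scene stay as the last step left them, time stands still between calls to the robot, and variables do not carry over. Pictures are saved under pics/ and viewed, about 8 in all and at most 12, crops included, and the job is handed in when it is done.

Besides the shell and the picture viewer there is one more tool, called after "Request:" as a command line: name --argument value ..., lists and objects as JSON in quotes. play_rows: Moves the arm, as the interface text tells. Its arguments: {"type":"object","properties":{"delta_pos":{"type":"array"},"twist":{"type":"array"},"hand":{"type":"array"}},"required":["delta_pos","twist","hand"]}

```bash
mkdir -p pics
cat > h.py <<'E'
from bench import *
import numpy as np, cv2
def snap(n,f):
    c=get_calibration(n); p,d=capture(n); cv2.imwrite(f'pics/{f}.png',p); np.savez(f'pics/{f}.npz',d=d,p=p,**{k:np.array(v) for k,v in c.items()}); return p,d,c
def world(c,d,u,v):
    z=np.asarray(d)[v,u]; P=np.stack([(u-c['cx'])*z/c['fx'],(v-c['cy'])*z/c['fy'],z,np.ones_like(z)],-1)
    return (P@np.array(c['pose']).T)[...,:3]
def proj(c,X):
    P=np.linalg.inv(np.array(c['pose']))@np.append(X,1); return P[0]/P[2]*c['fx']+c['cx'],P[1]/P[2]*c['fy']+c['cy']
E
python3 - <<'E'
from h import *
print(state())
a=[snap(n,n+'0') for n in('side','top')]
for x in a: print(np.round(x[2]['pose'],3),x[2]['fx'])
E
```

```text
{'clock': 0.0, 'joint_pos': array([ 5.88380328e+01,  1.40820324e+01,  8.93209706e+01, -2.64342063e-03,
        7.67018044e+01, -9.97777494e+00]), 'dq': array([-0.04326039, -0.01684873,  0.05084242, -0.0327087 ,  0.03649908,
        0.06788009]), 'effort': array([ 6.48553141e-04, -4.15829873e+01, -3.14607990e+01,  6.85067335e-02,
        3.31609359e-02, -1.51882268e-04]), 'ee_pos': array([0.23460061, 0.60552809, 0.18190566]), 'eef_rot': array([-89.98437294,   0.10366773,  68.81643223]), 'wrist_force': array([-1.39039874,  0.6258356 , -0.28408079]), 'moment': array([ 0.00777665, -0.04227948, -0.02019894]), 'opening': 0.0937208316577055}
[[ 0.883 -0.303  0.358  0.191]
 [-0.469 -0.569  0.676 -0.702]
 [-0.001 -0.765 -0.645  0.833]
 [ 0.     0.     0.     1.   ]] 364.25895203473425
[[-0.026 -0.99   0.14   0.331]
 [-1.     0.027 -0.     0.008]
 [-0.003 -0.14  -0.99   1.846]
 [ 0.     0.     0.     1.   ]] 455.562216102627
```

View pics/side0.png

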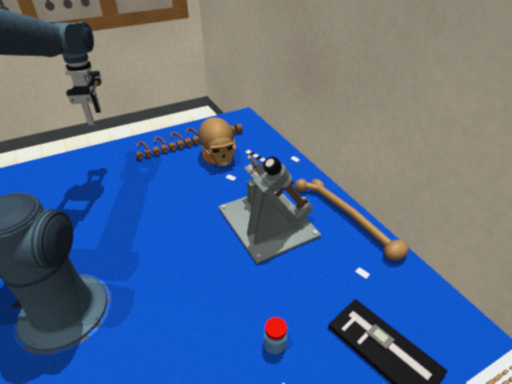

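View pics/top0.png

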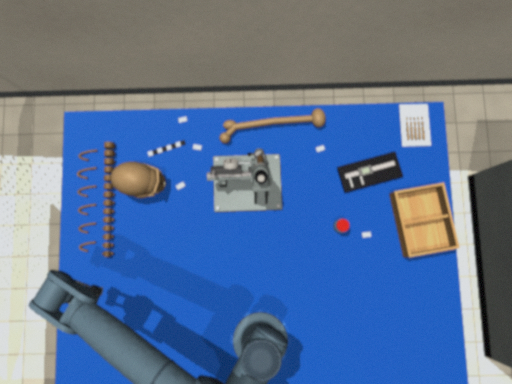

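Run:
```python
from h import *
T=np.load('pics/top0.npz');S=np.load('pics/side0.npz')
a=cv2.resize(T['p'][140:220,200:290],None,fx=5,fy=5,interpolation=cv2.INTER_CUBIC)
b=cv2.resize(S['p'][145:265,215:325],None,fx=400/120,fy=400/120,interpolation=cv2.INTER_CUBIC)
cv2.imwrite('pics/c1.png',np.hstack([a,b[:400]])[:, :800])
c={k:T[k] for k in('fx','fy','cx','cy','pose')}
# plate points: height 14mm, via top depth
v,u=np.mgrid[140:225,200:295]; W=world(c,T['d'],u,v)
m=((W[...,2]>.008)&(W[...,2]<.022)).astype(np.uint8)
hull=W[m>0][:,:2]; r=cv2.minAreaRect((hull*1000).astype(np.float32)); print(r)
h=W[...,2]>.2; 
for t in(.25,.265,.275,.28,.285): k=W[...,2]>t; print(t,k.sum(),W[k].mean(0) if k.any() else 0,W[k].min(0) if k.any() else 0,W[k].max(0) if k.any() else 0)
g=T['p'][140:225,200:295].astype(int)
print(m[::4,::3])
```

```text
((625.00634765625, 33.348602294921875), (375.981689453125, 341.5503845214844), 87.73394775390625)
0.25 219 [ 0.56859299 -0.01135013  0.49567374] [ 0.33081669 -0.03869352  0.25029819] [0.64203635 0.00805935 1.84647745]
0.265 175 [ 0.55399637 -0.01095622  0.55578625] [ 0.33081669 -0.03760912  0.26577724] [0.62764196 0.00805935 1.84647745]
0.275 130 [ 0.53866737 -0.00912504  0.65457804] [ 0.33081669 -0.03744887  0.27517014] [0.62618513 0.00763653 1.84647745]
0.28 82 [ 0.50253724 -0.00500031  0.87526194] [ 0.33081669 -0.03398158  0.28038488] [0.62136825 0.00763653 1.84647745]
0.285 49 [4.33181052e-01 1.49833963e-04 1.27441285e+00] [ 0.33081669 -0.02697687  0.28548881] [0.61712606 0.00763653 1.84647745]
[[0 0 0 0 0 0 0 0 0 0 0 0 0 0 0 0 0 0 0 0 0 0 0 0 0 0 0 0 0 0 0 0]
 [0 1 0 0 0 0 0 1 0 0 0 0 0 0 0 0 0 0 0 0 0 0 0 0 0 0 0 0 0 0 0 0]
 [0 0 0 0 0 0 0 0 0 0 0 0 0 0 0 0 0 0 0 0 0 0 0 0 0 0 0 0 0 0 0 0]
 [0 0 0 0 0 0 0 0 0 0 0 0 0 0 0 0 0 0 0 0 0 0 0 0 0 0 0 0 0 1 0 0]
 [0 0 0 0 0 1 0 1 1 1 1 1 1 1 1 1 1 1 0 0 0 0 1 1 1 1 1 0 0 0 0 0]
 [0 0 0 0 0 0 1 1 0 0 0 0 0 0 1 0 1 1 1 0 0 0 1 1 1 1 1 0
[... 382 characters left out ...]
 0 0 0 0 0 0 1 1 1 0 0 0 0 0]
 [0 0 0 0 0 0 1 1 0 0 1 1 0 1 1 1 1 1 0 0 0 0 0 0 1 1 1 0 0 0 0 0]
 [0 0 0 0 0 1 1 1 1 0 0 1 1 1 1 1 1 1 0 1 1 1 0 1 1 0 1 0 0 0 0 0]
 [0 0 0 0 0 1 1 1 1 1 1 1 1 1 1 1 1 1 0 0 1 1 0 1 1 1 1 1 0 0 0 0]
 [0 0 0 0 0 1 1 1 1 1 1 1 0 1 0 0 1 1 0 1 1 1 0 1 0 1 1 1 0 0 0 1]
 [0 0 0 0 0 1 0 1 1 1 1 1 1 1 1 0 1 1 1 1 0 1 1 1 1 1 1 1 0 0 0 0]
 [0 0 0 0 0 1 1 1 1 1 1 1 0 1 0 1 1 1 1 1 1 1 1 1 1 1 1 1 0 0 0 0]
 [0 0 0 0 0 0 0 0 0 0 0 0 0 0 0 0 0 0 0 0 0 0 0 0 0 0 0 0 0 0 0 0]
 [0 0 0 0 0 0 0 0 1 0 0 0 0 0 0 0 0 0 0 0 0 0 0 0 0 0 0 0 0 0 0 0]
 [0 1 0 0 0 0 0 0 0 0 0 0 0 0 0 0 0 0 0 0 0 1 0 0 0 0 0 0 0 0 0 0]
 [0 0 0 0 0 0 0 0 0 0 0 0 0 0 0 0 0 0 0 0 0 0 0 0 0 0 0 0 0 0 0 0]]
```

View pics/c1.png

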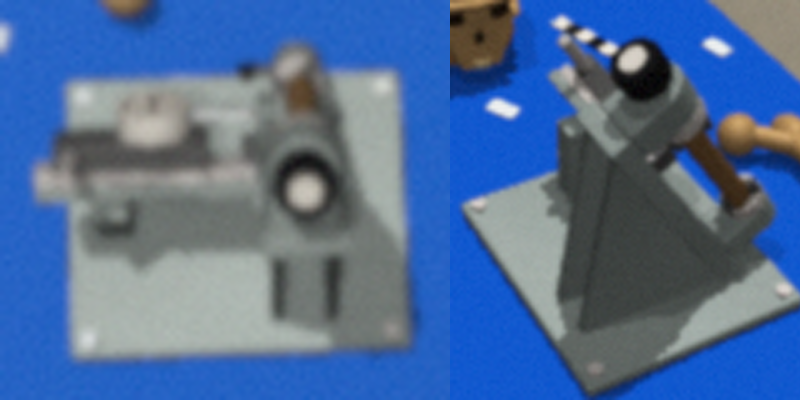

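```bash
cat >> h.py <<'E'
def ray(c,u,v,z):
    P=np.array(c['pose']);d=P[:3,:3]@[(u-c['cx'])/c['fx'],(v-c['cy'])/c['fy'],1]; o=P[:3,3]; return o+d*(z-o[2])/d[2]
def ld(f):
    T=np.load(f'pics/{f}.npz'); return T['p'],T['d'],{k:T[k] for k in('fx','fy','cx','cy','pose')}
E
python3 - <<'E'
from h import *
p,d,c=ld('top0')
C=np.array([ray(c,200+(a+.5)/5-.5,140+(b+.5)/5-.5,.014) for a,b in((67,82),(397,72),(410,347),(75,358))])
print(C.round(4)); 
print(np.linalg.norm(np.diff(C[[0,1,2,3,0]],axis=0),axis=1))
B=np.array([[100,190],[100,-85],[-130,-85],[-130,190]])/1e3
M,_=cv2.estimateAffinePartial2D(B.astype(np.float32),C[:,:2].astype(np.float32)); th=np.arctan2(M[1,0],M[0,0]); R=np.array([[np.cos(th),-np.sin(th)],[np.sin(th),np.cos(th)]])
t=C[:,:2].mean(0)-R@B.mean(0); print('yaw',np.degrees(th),'org',t,'scale',np.hypot(M[0,0],M[1,0]))
W=ray(c,200+306/5,140+188/5,.278); print('knobtop',W,'bench',R.T@(W[:2]-t))
p2,d2,c2=ld('side0')
W2=ray(c2,215+(632-450)*.3,145+58*.3,.278); print('knobtop side',W2,'bench',R.T@(W2[:2]-t))
E
```

```text
[[ 0.7348  0.1741  0.014 ]
 [ 0.7358 -0.097   0.014 ]
 [ 0.5088 -0.0998  0.014 ]
 [ 0.5072  0.1708  0.014 ]]
[0.27118308 0.22697208 0.27064226 0.22763784]
yaw 0.48524106049474547 org [ 0.63708482 -0.01534688] scale 0.9864221666064074
knobtop [ 0.59505982 -0.01700651  0.278     ] bench [-0.04203755 -0.00130366]
knobtop side [ 0.59642411 -0.01713082  0.278     ] bench [-0.04067436 -0.00143952]
```

Run:
```python
from h import *
from scipy.spatial.transform import Rotation as R
s=state(); c=get_calibration('wrist'); P=np.array(c['pose']); Rt=R.from_euler('xyz',s['eef_rot'],degrees=True).as_matrix()
print(c['fx'],'cam pos in tool mm',(Rt.T@(P[:3,3]-s['ee_pos'])*1e3).round(1)); print('cam axes in tool (cols)\n',(Rt.T@P[:3,:3]).round(3))
```

```text
288.6914528254623 cam pos in tool mm [  -0.6 -200.5   78.2]
cam axes in tool (cols)
 [[ 1.    -0.001 -0.   ]
 [-0.    -0.269  0.963]
 [-0.001 -0.963 -0.269]]
```

Request:
play_rows --delta_pos '[[5, -10, 36], [10, -20, 34], [20, -25, 30], [24, -25, 30], [24, -25, 30], [24, -25, 30], [24, -25, 25], [24, -25, 15], [24, -25, 5], [24, -25, 0]]' --twist '[[0, 0, -7], [0, 0, -7], [0, 0, -7], [0, 0, -7], [0, 0, -7], [0, 0, -7], [0, 0, -7], [0, 0, -7], [0, 0, -7], [0, 0, -7]]' --hand '[1, 1, 1, 1, 1, 1, 1, 1, 1, 1]'

```text
clock: 0.93
ee_pos: [0.4264, 0.3736, 0.4077]
eef_rot: [-89.6, 1.0, -2.8]
wrist_force: [0.7, 0.2, -0.8]
opening: 0.0937
```

Request:
play_rows --delta_pos '[[24, -25, 0], [24, -25, 0], [24, -25, 0], [24, -25, 0], [24, -25, 0], [24, -25, 0], [24, -25, 0], [24, -25, 0], [24, -25, 0], [24, -25, 0]]' --twist '[[0, 0, -7], [0, 0, -7], [0, 0, -7], [0, 0, -7], [0, 0, -7], [0, 0, -7], [0, 0, -7], [0, 0, -7], [0, 0, -7], [0, 0, -7]]' --hand '[1, 1, 1, 1, 1, 1, 1, 1, 1, 1]'

```text
clock: 1.77
ee_pos: [0.6752, 0.1084, 0.405]
eef_rot: [-89.8, 1.1, -74.5]
wrist_force: [1.0, 0.2, 0.1]
opening: 0.094
```

Request:
play_rows --delta_pos '[[10, -2, -10], [10, -2, -10], [10, 0, -10], [10, 0, -10], [5, 0, -10], [5, 0, -10], [0, 0, 0]]' --twist '[[0, 5, -4], [0, 6, -3], [0, 6, -3], [0, 6, -3], [0, 6, -3], [0, 6, 0], [0, 0, 0]]' --hand '[1, 1, 1, 1, 1, 1, 1]'

```text
clock: 2.35
ee_pos: [0.7296, 0.0951, 0.3314]
eef_rot: [-126.9, 3.1, -94.2]
wrist_force: [1.9, 0.4, -6.3]
opening: 0.0939
```

Run:
```python
from h import *
print(state()['joint_pos'].round(1))
p,d,c=snap('wrist','w1'); print(np.round(c['pose'],3))
cv2.imwrite('pics/w1b.png',cv2.resize(p,None,fx=1.5,fy=1.5,interpolation=cv2.INTER_CUBIC))
```

```text
[ -2.8  52.8  25.9   5.  138.   93. ]
[[-0.074 -0.608 -0.79   0.913]
 [-0.996  0.001  0.092  0.075]
 [-0.055  0.794 -0.606  0.444]
 [ 0.     0.     0.     1.   ]]
```

View pics/w1b.png

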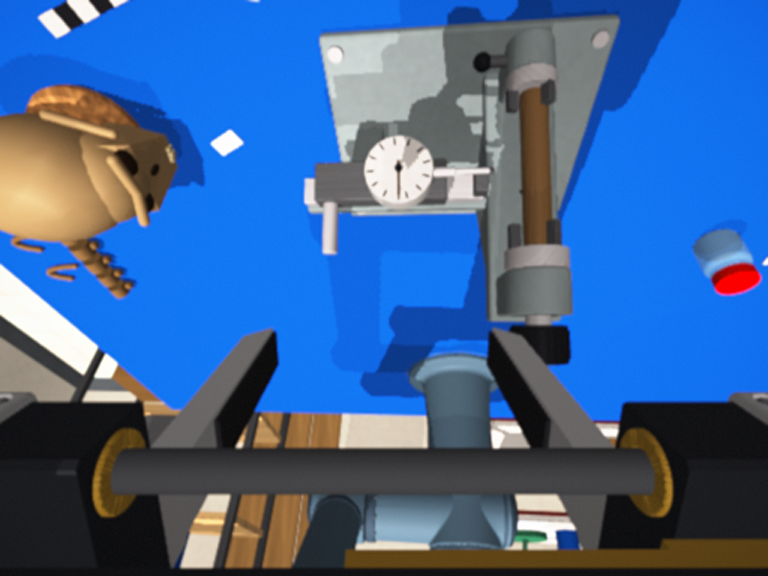

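```bash
cat >> h.py <<'E'
th=np.radians(.485); s32,c32=np.sin(np.radians(32)),np.cos(np.radians(32))
Rb=np.array([[np.cos(th),-np.sin(th),0],[np.sin(th),np.cos(th),0],[0,0,1]])
Rk=Rb@np.array([[c32,0,-s32],[0,1,0],[s32,0,c32]])
K=np.array([.637,-.0155,0])+Rb@[-.0335,0,.2656]
def tok(W): return (W-K)@Rk
E
python3 - <<'E'
from h import *
p,d,c=ld('w1')
def at(u,v,r=1):
    vv,uu=np.mgrid[v-r:v+r+1,u-r:u+r+1]; W=world(c,d,uu,vv).reshape(-1,3); return np.median(W,0)
f=lambda a:np.round(np.array(a)*1e3,1)
print('K',f(K))
for n,u,v in(('dial',265,112),('dial+',258,118),('post top',220,164),('post mid',220,155),('post low',220,145),('knob',360,229),('plate corner a',413,11),('plate b',214,24),('head',358,190),('jar',490,186)):
    W=at(u,v); print(n,f(W),f(tok(W)))
v,u=np.mgrid[0:260,330:390]; W=world(c,d,u,v); k=tok(W)*1e3
for z in(-170,-160,-150,-130,-120):
    m=(abs(k[...,2]-z)<4)&(k[...,0]>-20)&(abs(k[...,1])<30); q=k[m]; q=q[q[:,1].argsort()]
    print(z); print(' '.join(f'{a[1]:.0f}:{a[0]:.0f}' for a in q[::max(1,len(q)//30)]))
E
```

```text
K [603.5 -15.8 265.6]
dial [689.9  94.7 151.2] [  13.4  109.8 -143.2]
dial+ [684.3 103.5 155.3] [  10.9  118.6 -136.9]
post top [630.6 157.1 182.4] [-19.9 172.6 -85.7]
post mid [637.2 157.4 171.4] [-20.1 172.9 -98.5]
post low [644.3 157.6 159.9] [ -20.2  173.1 -112. ]
knob [621.9 -12.9 275.7] [21.   2.8 -1.2]
plate corner a [ 735.6 -104.3   -1.2] [ -30.   -89.7 -295.8]
plate b [737.  169.7  10.2] [ -20.8  184.3 -288.2]
head [648.6 -11.3 239.9] [ 24.6   4.1 -45.7]
jar [ 443.7 -327.    73.7] [-239.5 -309.8  -76.6]
-170
-13:4 -13:5 -11:6 -10:6 -9:8 -8:8 -7:8 -7:9 -6:9 -5:10 -4:9 -4:8 -3:10 -2:9 -2:10 -1:9 -0:8 0:10 1:7 2:6 2:8 3:7 4:5 4:6 5:5 5:5 6:4 7:1 7:3 8:-1
-160
-15:-1 -12:5 -12:5 -11:6 -10:5 -9:8 -8:7 -8:9 -7:8 -6:8 -5:9 -4:8 -3:8 -3:9 -2:8 -2:9 -1:8 -0:10 0:8 1:7 2:8 3:8 3:9 4:6 4:8 5:6 5:3 5:5 7:4 7:1 7:3 8:-1 8:-1
-150
-14:2 -14:4 -12:5 -11:6 -10:7 -9:8 -8:7 -7:9 -7:7 -6:9 -5:9 -4:8 -4:9 -3:9 -2:10 -2:9 -1:9 -0:9 1:8 1:10 2:8 3:6 3:9 4:7 5:5 5:6 6:5 6:6 6:2 7:-1 8:2 8:-3
-130
-13:4 -13:4 -11:6 -11:7 -10:7 -8:7 -8:8 -7:8 -7:10 -6:8 -5:10 -4:10 -3:9 -3:9 -2:8 -2:10 -1:8 0:8 0:9 1:7 2:7 2:8 3:6 3:7 4:6 5:4 5:5 6:4 6:4 7:3 8:-1 8:-1 9:-7
-120
-14:1 -14:3 -12:5 -11:6 -11:7 -9:8 -8:7 -8:8 -7:8 -7:8 -5:9 -4:8 -4:9 -3:9 -2:11 -2:9 -1:8 -1:9 0:8 1:9 2:8 2:9 2:7 3:6 4:7 4:5 5:4 6:6 6:4 7:5 7:2 7:-2 8:-1
```

```bash
cat >> h.py <<'E'
from scipy.spatial.transform import Rotation as Ro
def plan(k,ang=0,tilt=None):
    # k: TCP goal in knob frame mm; tool y=-z_k, tool x = -y_k turned by ang about z_k
    s=state(); W=K+Rk@(np.array(k)/1e3)
    a=np.radians(ang); x=Rk@[np.sin(a),-np.cos(a),0]; y=-Rk[:,2]; G=np.stack([x,y,np.cross(x,y)],1)
    C=Ro.from_euler('xyz',s['eef_rot'],degrees=True)
    print('clock',s['clock'],'TCP_k',(tok(s['ee_pos'])*1e3).round(1),'j',s['joint_pos'].round(1),'F',s['wrist_force'].round(1))
    print('goal W',W.round(4),'delta mm',((W-s['ee_pos'])*1e3).round(1),'rotvec',np.degrees((Ro.from_matrix(G)*C.inv()).as_rotvec()).round(2))
E
python3 - <<'E'
from h import *
p,d,c=ld('top0'); v,u=np.mgrid[100:230,80:215]; W=world(c,d,u,v); m=(W[...,2]>.04)&(W[...,2]<.2)&(W[...,1]>.2); q=W[m]; print('skull etc',q.min(0),q.max(0),np.percentile(q[:,1],[2,50,98]))
plan([-27,215,-40]); plan([-27,215,-107])
E
```

```text
skull etc [0.5172311  0.37253867 0.04003815] [0.79349273 0.60890833 0.1615711 ] [0.37841133 0.45623293 0.56255871]
clock 2.4 TCP_k [144.2 109.9  -7.3] j [ -2.8  52.3  26.2   5.  137.9  93. ] F [ 0.8 -0.2 -1.7]
goal W [0.6    0.1992 0.2174] delta mm [-128.7  104.  -118.4] rotvec [ -4.96 -68.34   2.22]
clock 2.4 TCP_k [144.2 109.9  -7.3] j [ -2.8  52.3  26.2   5.  137.9  93. ] F [ 0.8 -0.2 -1.7]
goal W [0.6355 0.1995 0.1606] delta mm [ -93.2  104.3 -175.3] rotvec [ -4.96 -68.34   2.22]
```

Request:
play_rows --delta_pos '[[-13, 11, 0], [-13, 11, 0], [-13, 11, 0], [-13, 11, 0], [-13, 11, 0], [-13, 10, -8], [-13, 10, -10], [-13, 10, -12], [-13, 10, -15], [-12, 10, -15]]' --twist '[[-0.5, -6.8, 0.2], [-0.5, -6.8, 0.2], [-0.5, -6.8, 0.2], [-0.5, -6.8, 0.2], [-0.5, -6.8, 0.2], [-0.5, -6.8, 0.2], [-0.5, -6.8, 0.2], [-0.5, -6.8, 0.2], [-0.5, -6.8, 0.2], [-0.5, -6.8, 0.2]]' --hand '[-1, -1, -1, -1, -1, -1, -1, -1, -1, -1]'

```text
clock: 3.23
ee_pos: [0.5955, 0.2001, 0.3055]
eef_rot: [-55.8, 0.8, -89.3]
wrist_force: [0.1, 0.4, -0.2]
opening: 0.0307
```

```bash
python3 -c "
from h import *
plan([-27,215,-40]); plan([-27,215,-107]); print(state()['opening'])"
```

```text
clock 3.2333 TCP_k [ 15.9 215.9  37.1] j [ 10.6 -14.5 110.4  -6.3  50.4 102.7] F [ 0.1  0.4 -0.2]
goal W [0.6    0.1992 0.2174] delta mm [  4.5  -0.9 -88.2] rotvec [-0.85  2.19 -0.21]
clock 3.2333 TCP_k [ 15.9 215.9  37.1] j [ 10.6 -14.5 110.4  -6.3  50.4 102.7] F [ 0.1  0.4 -0.2]
goal W [0.6355 0.1995 0.1606] delta mm [  40.    -0.6 -145. ] rotvec [-0.85  2.19 -0.21]
0.03074358587329048
```

Request:
play_rows --delta_pos '[[1, 0, -22], [1, 0, -22], [1, 0, -22], [1, 0, -22], [9, 0, -14], [9, 0, -14], [9, 0, -14], [9, 0, -14], [0, 0, 0]]' --twist '[[-0.4, 1.1, -0.1], [-0.4, 1.1, -0.1], [0, 0, 0], [0, 0, 0], [0, 0, 0], [0, 0, 0], [0, 0, 0], [0, 0, 0], [0, 0, 0]]' --hand '[-1, -1, -1, -1, -1, -1, -1, -1, -1]'

```text
clock: 3.98
ee_pos: [0.6127, 0.2059, 0.1883]
eef_rot: [-53.6, 0.6, -88.2]
wrist_force: [-0.7, 0.4, 0.5]
opening: 0.0003
```

```bash
python3 -c "
from h import *
plan([-27,215,-107]); print(state()['opening'])
p,d,c=snap('wrist','w2');cv2.imwrite('pics/w2b.png',cv2.resize(p,None,fx=1.2,fy=1.2))"
```

```text
clock 3.9833 TCP_k [-31.6 221.6 -71.5] j [ 10.9  -6.5 116.8  -8.7  34.  104.9] F [-0.7  0.4  0.5]
goal W [0.6355 0.1995 0.1606] delta mm [ 22.8  -6.4 -27.7] rotvec [-0.68  4.34 -1.29]
0.00028137859895686527
```

View pics/w2b.png

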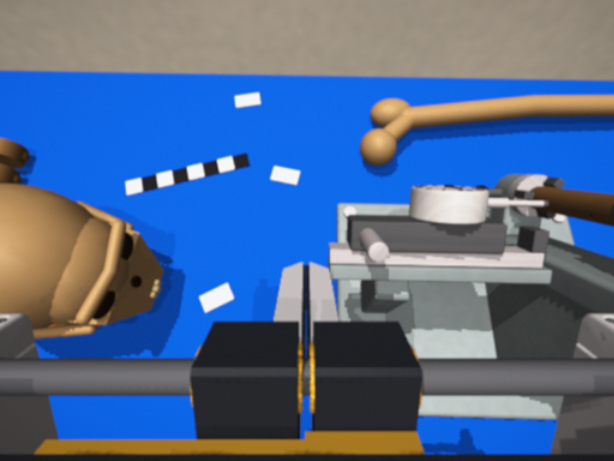

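Request:
play_rows --delta_pos '[[8, 0, -10], [8, 0, -9], [7, 0, -9], [0, 0, 0]]' --twist '[[-0.4, 2.2, -0.7], [-0.3, 2.1, -0.6], [0, 0, 0], [0, 0, 0]]' --hand '[-1, -1, -1, -1]'

```text
clock: 4.37
ee_pos: [0.6362, 0.2078, 0.1775]
eef_rot: [-56.5, 0.2, -89.3]
wrist_force: [-0.2, -0.7, -0.6]
opening: 0.0001
```

```bash
python3 -c "
from h import *
plan([-27,215,-107])"
```

```text
clock 4.3667 TCP_k [-17.3 223.3 -93. ] j [ 10.9  -1.2 112.   -9.2  36.5 106.1] F [-0.2 -0.7 -0.6]
goal W [0.6355 0.1995 0.1606] delta mm [ -0.8  -8.3 -17. ] rotvec [-0.22  1.5  -0.17]
```

Request:
play_rows --delta_pos '[[0, -4, -9], [0, -4, -9], [0, -8, -2], [0, -8, 0], [0, 0, 0]]' --twist '[[0, 0.7, 0], [0, 0.7, 0], [0, 0, 0], [0, 0, 0], [0, 0, 0]]' --hand '[-1, -1, -1, -1, -1]'

```text
clock: 4.78
ee_pos: [0.6344, 0.1828, 0.1598]
eef_rot: [-57.6, 0.3, -89.2]
wrist_force: [-0.2, -0.0, -0.2]
opening: 0.0005
```

```bash
python3 -c "
from h import *
plan([-27,163,-107])"
```

```text
clock 4.7833 TCP_k [ -28.4  198.3 -107. ] j [  7.9  -1.1 113.5  -6.1  35.5 101.1] F [-0.2 -0.  -0.2]
goal W [0.6359 0.1475 0.1606] delta mm [  1.5 -35.3   0.7] rotvec [-0.3   0.43 -0.34]
```

Lined up. Push along −y.

Request:
play_rows --delta_pos '[[0, -6, 0], [0, -6, 0], [0, -6, 0], [0, -6, 0], [0, -6, 0]]' --twist '[[0, 0, 0], [0, 0, 0], [0, 0, 0], [0, 0, 0], [0, 0, 0]]' --hand '[-1, -1, -1, -1, -1]'

```text
clock: 5.2
ee_pos: [0.6333, 0.1546, 0.1601]
eef_rot: [-57.5, 0.7, -89.0]
wrist_force: [-1.5, 5.6, 1.1]
opening: 0.0006
```

```bash
python3 -c "
from h import *
plan([-27,163,-107])"
```

```text
clock 5.2 TCP_k [ -29.4  170.2 -106. ] j [  4.4  -2.8 115.1  -2.1  35.1  95. ] F [-1.5  5.6  1.1]
goal W [0.6359 0.1475 0.1606] delta mm [ 2.7 -7.1  0.4] rotvec [-0.72  0.54 -0.47]
```

Request:
play_rows --delta_pos '[[0, -4, 0], [0, -3, 0], [0, -3, 0]]' --twist '[[0, 0, 0], [0, 0, 0], [0, 0, 0]]' --hand '[-1, -1, -1]'

```text
clock: 5.45
ee_pos: [0.6329, 0.1462, 0.1609]
eef_rot: [-57.4, 1.0, -89.0]
wrist_force: [-0.9, 10.3, 1.2]
opening: 0.0004
```

Request:
play_rows --delta_pos '[[0, -3, 0], [0, -3, 0]]' --twist '[[0, 0, 0], [0, 0, 0]]' --hand '[-1, -1]'

```text
clock: 5.62
ee_pos: [0.6325, 0.1445, 0.1619]
eef_rot: [-57.3, 1.6, -88.9]
wrist_force: [-4.2, -3.1, 6.5]
opening: 0.0004
```

Request:
play_rows --delta_pos '[[0, -3, 0], [0, -3, 0], [0, -3, 0]]' --twist '[[0, 0, 0], [0, 0, 0], [0, 0, 0]]' --hand '[-1, -1, -1]'

```text
clock: 5.87
ee_pos: [0.6323, 0.137, 0.164]
eef_rot: [-57.2, 1.7, -88.7]
wrist_force: [-0.0, 0.5, -0.1]
opening: 0.0007
```

```bash
python3 -c "
from h import *
plan([-27,163,-107])"
```

```text
clock 5.8667 TCP_k [ -28.4  152.6 -102.1] j [  1.6  -4.2 116.2   2.2  35.2  89.5] F [-0.   0.5 -0.1]
goal W [0.6359 0.1475 0.1606] delta mm [ 3.7 10.5 -3.4] rotvec [-1.71  0.79 -0.77]
```

```bash
python3 -c "
from h import *
p,d,c=snap('wrist','w3');cv2.imwrite('pics/w3b.png',cv2.resize(p,None,fx=1.4,fy=1.4,interpolation=cv2.INTER_CUBIC))"
```

```text
(no output)
```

View pics/w3b.png

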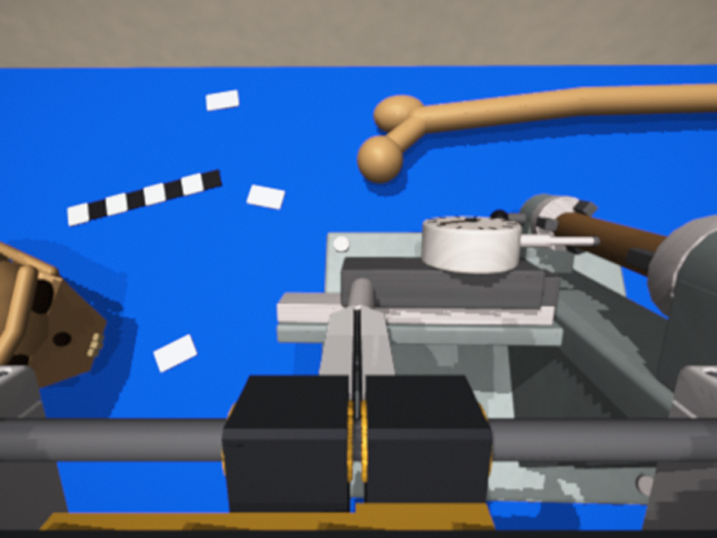

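Run:
```python
from h import *
p,d,c=ld('w3')
v,u=np.mgrid[150:260,190:420]; W=world(c,d,u,v); k=tok(W)*1e3
# post: z in -110..-82
m=(k[...,2]>-118)&(k[...,2]<-75)&(k[...,0]>-45)&(k[...,0]<0)&(k[...,1]>100)&(k[...,1]<200)&(v<222)
q=k[m]; 
for z in range(-118,-76,4):
    r=q[abs(q[:,2]-z)<2]
    if len(r): print(z,len(r),r.min(0).round(1),r.max(0).round(1))
for uu,vv in((258,203),(258,208),(258,213),(256,222),(335,160),(425,172)): print(uu,vv,(tok(world(c,d,np.array(uu),np.array(vv)))*1e3).round(1),p[vv,uu])
```

```text
-118 15 [ -25.6  143.5 -118. ] [ -19.7  156.9 -116.1]
-114 26 [ -25.5  143.5 -115.8] [ -19.6  155.9 -112. ]
-110 28 [ -25.5  143.5 -111.9] [ -19.6  156.6 -108.5]
-106 29 [ -25.4  143.6 -107.6] [ -19.7  156.3 -104. ]
-102 30 [ -25.7  143.6 -104. ] [ -19.4  157.  -100. ]
-98 32 [-25.  143.6 -99.9] [-19.2 155.9 -96. ]
-94 33 [-25.3 143.6 -96. ] [-19.6 156.5 -92.1]
-90 35 [-24.8 143.7 -91.7] [-19.6 156.3 -88.2]
-86 32 [-23.  144.4 -87.8] [-19.5 155.3 -84.1]
-82 33 [-21.9 145.7 -83.9] [-19.7 154.3 -80.2]
-78 31 [-21.4 145.  -79.8] [-19.4 157.4 -76.2]
258 203 [ -19.7  149.7 -113.7] [147 150 158]
258 208 [ -19.6  149.5 -101.2] [148 149 157]
258 213 [-19.6 149.2 -90.3] [146 148 156]
256 222 [-21.  150.2 -76.5] [52 51 54]
335 160 [  10.5   87.8 -134.5] [171 180 190]
425 172 [  -0.9   10.2 -143.1] [108 107 110]
```

Run:
```python
from h import *
s=state(); Rt=Ro.from_euler('xyz',s['eef_rot'],degrees=True).as_matrix()
for n in('w2','w3'):
    p,d,c=ld(n); 
    if n=='w3': Pw=c['pose']; print((Rt.T@(Pw[:3,3]-s['ee_pos'])*1e3).round(1))
    T=np.array([-.6,-200.5,78.2])/1e3; A=np.array([[1,-.001,0],[0,-.269,.963],[-.001,-.963,-.269]])
    for v in range(215,300,6):
        r=[]
        for u in range(226,290,6):
            z=float(d[v,u]); X=A@np.array([(u-c['cx'])*z/c['fx'],(v-c['cy'])*z/c['fy'],z])+T; r.append('%4d,%4d,%4d'%tuple(X*1e3))
        print(v,' | '.join(r[::2]))
```

```text
215  -41, 186, -65 |  -24, 186, -65 |   -7, 187, -66 |    9, 187, -66 |   18,  65, -20 |   29,  60, -19
221  -41, 181, -72 |  -24, 181, -72 |   -3, -25,   9 |    4, -25,   9 |   18,  61, -25 |   29,  56, -23
227  -40, 176, -79 |  -10, -36,   9 |   -3, -35,   9 |    3, -36,   9 |   11, -37,   9 |   29,  54, -28
233  -40, 170, -86 |  -10, -45,   9 |   -3, -44,   9 |    3, -45,   9 |   10, -44,   9 |   41, 157, -80
239  -40, 168, -94 |   -9, -53,   9 |   -3, -52,   9 |    3, -53,   9 |   10, -53,   9 |   41, 152, -87
245  -40, 162,-100 |   -9, -60,   9 |   -3, -61,   9 |    3, -61,   9 |    9, -60,   9 |   40, 147, -93
251  -39, 154,-105 |   -9, -66,   8 |   -2, -67,   9 |    3, -66,   8 |    9, -67,   9 |   40, 143, -99
257  -39, 151,-112 |   -8, -73,   9 |   -2, -73,   9 |    2, -73,   9 |    8, -73,   9 |   40, 139,-106
263  -39, 147,-119 |   -8, -79,   9 |   -2, -79,   9 |    2, -79,   9 |    8, -78,   8 |   39, 133,-112
269   -8,-126,  34 |   -5,-124,  32 |   -2, -85,   9 |    1,-125,  33 |    5,-125,  33 |    8,-124,  32
275   -8,-128,  33 |   -5,-127,  33 |   -2, -89,   9 |    1,
[... 1354 characters left out ...]
-79,   9 |   -2, -78,   8 |    2, -80,   9 |    8, -80,   9 |   37, 114,-100
269   -9,-124,  33 |   -5,-124,  33 |   -2, -84,   9 |    1,-125,  33 |    5,-124,  33 |    8,-124,  32
275   -8,-128,  33 |   -5,-128,  33 |   -2, -90,   9 |    1,-127,  32 |    4,-128,  33 |    8,-128,  33
281   -8,-131,  33 |   -5,-130,  33 |   -2, -93,   8 |    1,-130,  32 |    4,-131,  33 |    7,-131,  33
287   -8,-134,  33 |   -5,-133,  33 |   -1,-131,  31 |    1,-134,  33 |    4,-134,  33 |    7,-133,  32
293   -7,-136,  33 |   -4,-135,  32 |   -1,-133,  31 |    1,-136,  33 |    4,-136,  33 |    7,-135,  32
299   -7,-139,  33 |   -4,-138,  33 |   -1,-134,  30 |    1,-139,  33 |    4,-138,  33 |    7,-138,  33
```

Run:
```python
from h import *
T=np.array([-.6,-200.5,78.2])/1e3; A=np.array([[1,-.001,0],[0,-.269,.963],[-.001,-.963,-.269]])
for n,us in (('w1',range(150,190,5)),('w1',range(320,360,5)),('w2',range(240,272,4))):
    p,d,c=ld(n); 
    for v in range(204,262,8):
        r=[]
        for u in us:
            z=float(d[v,u]); X=A@np.array([(u-c['cx'])*z/c['fx'],(v-c['cy'])*z/c['fy'],z])+T; r.append('%4d,%4d,%4d'%tuple(X*1e3))
        print(v,' | '.join(r))
```

```text
204 -294, 571,-175 | -279, 568,-174 | -264, 565,-173 | -251, 566,-173 | -236, 564,-173 | -222, 563,-173 | -207, 560,-171 | -193, 559,-171
212    0,-200,  78 | -291, 594,-207 | -276, 593,-207 | -261, 590,-206 |    0,-200,  78 | -231, 587,-205 | -216, 586,-205 | -201, 585,-204
220 -319, 621,-243 | -303, 621,-243 | -288, 620,-242 | -272, 618,-241 | -256, 615,-241 |  -52, -25,   9 |  -49, -24,   9 | -210, 613,-240
228 -333, 652,-282 | -317, 652,-282 |  -58, -37,   9 |  -54, -38,   9 |  -51, -38,   9 |  -48, -38,   9 |  -47, -31,   6 | -219, 641,-278
236 -350, 686,-325 |  -57, -49,   9 |  -54, -48,   9 |  -51, -48,   9 |  -48, -48,   9 |  -47, -43,   6 |  -47, -31,   1 | -229, 673,-319
244  -56, -59,   9 |  -53, -59,   9 |  -51, -59,   9 |  -49, -57,   8 |  -47, -53,   6 |  -47, -44,   2 |  -47, -34,  -2 | -241, 709,-366
252  -53, -69,   9 |  -50, -68,   9 |  -48, -66,   8 |  -47, -63,   6 |  -47, -55,   2 |  -47, -45,  -2 |  -47, -35,  -7 | -253, 748,-417
260  -50, -76,   9 |  -49, -74,   8 |  -47, -72,   6 |  -47, -65,   2 |  -47, -57,  -1 |  -47, -46,  -7 | -287, 795,-475 | -267, 792,-
[... 1511 characters left out ...]
, 182, -71
228   -9, -37,   9 |   -7, -37,   9 |   -4, -39,   9 |   -2, -34,   8 |    0, -34,   7 |    2, -37,   9 |    5, -37,   9 |    7, -39,  10
236   -8, -49,   9 |   -6, -48,   9 |   -4, -50,   9 |   -2, -45,   7 |    0, -46,   8 |    2, -49,   9 |    4, -50,   9 |    6, -49,   9
244   -8, -58,   9 |   -6, -59,   9 |   -4, -59,   9 |   -2, -56,   7 |    0, -56,   7 |    2, -59,   9 |    4, -59,   9 |    6, -59,   9
252   -7, -69,   9 |   -6, -68,   9 |   -3, -68,   9 |   -2, -64,   7 |    0, -66,   8 |    2, -68,   9 |    4, -67,   9 |    6, -67,   8
260   -7, -76,   9 |   -5, -76,   9 |   -3, -75,   8 |   -1, -73,   7 |    0, -74,   8 |    1, -77,   9 |    3, -76,   9 |    5, -77,   9
```

Request:
play_rows --delta_pos '[[-4, 6, 8], [0, 12, 2], [0, 12, 0], [4, 4, -8], [5, 0, -8], [5, 0, -8], [0, 0, 0]]' --twist '[[-0.6, 0.3, -0.3], [-0.6, 0.3, -0.3], [-0.5, 0.2, -0.2], [0, 0, 0], [0, 0, 0], [0, 0, 0], [0, 0, 0]]' --hand '[-1, -1, -1, -1, -1, -1, -1]'

```text
clock: 6.5
ee_pos: [0.6431, 0.1668, 0.1461]
eef_rot: [-58.1, -0.2, -89.9]
wrist_force: [-0.1, 0.1, -1.0]
opening: 0.0003
```

```bash
python3 -c "
from h import *
plan([-27,180,-118])"
```

```text
clock 6.5 TCP_k [ -28.4  182.3 -123.1] j [  6.4   0.7 113.1  -6.1  34.6 100.2] F [-0.1  0.1 -1. ]
goal W [0.6416 0.1645 0.1512] delta mm [-1.5 -2.3  5.1] rotvec [ 0.21 -0.13  0.35]
```

Request:
play_rows --delta_pos '[[0, -5, 3], [0, -5, 0], [0, -5, 0], [0, -3, 0], [0, -3, 0]]' --twist '[[0, 0, 0], [0, 0, 0], [0, 0, 0], [0, 0, 0], [0, 0, 0]]' --hand '[-1, -1, -1, -1, -1]'

```text
clock: 6.92
ee_pos: [0.6424, 0.1546, 0.1469]
eef_rot: [-58.1, 1.3, -89.9]
wrist_force: [6.9, 18.6, -6.0]
opening: 0.0008
```

```bash
python3 -c "
from h import *
plan([-27,162,-120])"
```

```text
clock 6.9167 TCP_k [ -28.7  170.1 -122.1] j [  4.2  -0.3 114.   -1.9  34.3  95.7] F [ 6.9 18.6 -6. ]
goal W [0.6428 0.1466 0.1495] delta mm [ 0.4 -8.1  2.6] rotvec [-1.27 -0.08  0.35]
```

Request:
play_rows --delta_pos '[[0, -3, 1], [0, -3, 1]]' --twist '[[0, 0, 0], [0, 0, 0]]' --hand '[-1, -1]'

```text
clock: 7.08
ee_pos: [0.6416, 0.1551, 0.1475]
eef_rot: [-58.0, 2.1, -89.8]
wrist_force: [11.9, 19.0, -11.7]
opening: 0.0003
```

```bash
python3 -c "
from h import *
plan([-27,162,-120])
p,d,c=snap('wrist','w4');cv2.imwrite('pics/w4b.png',cv2.resize(p[100:300,150:],None,fx=2,fy=2,interpolation=cv2.INTER_CUBIC))"
```

```text
clock 7.0833 TCP_k [ -29.1  170.5 -121.1] j [  3.8  -0.6 114.3  -0.2  34.2  94.4] F [ 11.9  19.  -11.7]
goal W [0.6428 0.1466 0.1495] delta mm [ 1.2 -8.5  2. ] rotvec [-2.09 -0.    0.25]
```

View pics/w4b.png

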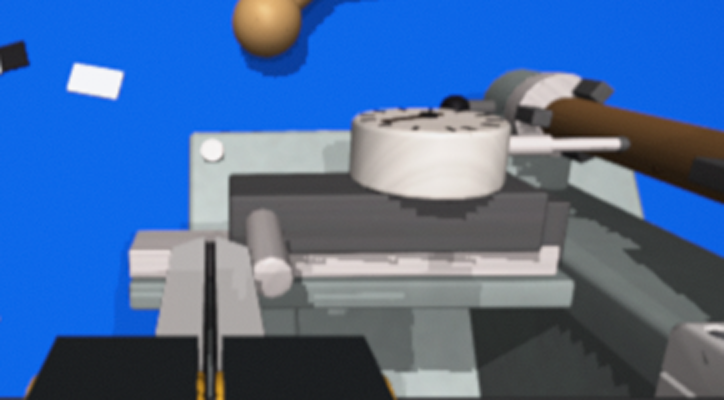

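Run:
```python
from h import *
p,d,c=ld('w4')
v,u=np.mgrid[190:250,215:310]; W=world(c,d,u,v); k=tok(W)*1e3
for vv in range(212,248,4):
    print(vv,' '.join('%d,%d,%d'%tuple(k[vv-190,uu-215]) for uu in range(232,304,4)))
```

```text
212 -76,204,-267 -76,199,-266 -76,193,-266 -72,188,-256 -71,182,-253 -71,177,-253 -71,173,-252 -72,168,-254 -26,162,-128 -26,159,-127 -25,156,-126 -20,154,-112 -19,151,-109 -19,148,-109 -21,145,-113 -26,141,-127 -26,138,-127 -26,135,-127
216 -38,190,-153 -38,187,-153 -38,183,-152 -38,180,-153 -38,176,-152 -38,173,-152 -38,169,-151 -38,166,-151 -29,162,-128 -29,159,-127 -26,157,-119 -21,154,-106 -20,152,-102 -19,149,-101 -20,146,-103 -29,141,-127 -29,138,-127 -29,135,-127
220 -38,189,-142 -38,186,-143 -38,182,-142 -38,179,-142 -19,173,-94 -38,172,-143 -21,168,-99 -20,165,-96 -19,162,-95 -32,159,-127 -32,156,-127 -22,154,-100 -20,152,-96 -19,150,-93 -20,147,-95 -22,144,-102 -32,138,-126 -32,135,-127
224 -38,188,-134 -20,180,-90 -19,177,-88 -19,175,-87 -19,172,-88 -21,170,-93 -21,168,-92 -20,165,-89 -20,162,-89 -19,160,-88 -20,157,-90 -22,155,-93 -19,152,-87 -19,150,-88 -20,147,-88 -22,144,-94 -35,138,-126 -36,135,-127
228 -41,188,-133 -19,179,-82 -20,177,-83 -19,174,-81 -20,172,-82 -21,170,-86 -20,167,-84 -20,165,-83 -20,162,-83 -20,160,-82 -20,158,-84 -22,155,-87 -20,153,-83 -20,150,-
[... 242 characters left out ...]
146,-81 -45,137,-133 -45,134,-133
236 -48,189,-134 -20,178,-71 -20,176,-71 -19,174,-70 -20,172,-71 -21,169,-74 -21,167,-74 -20,165,-71 -20,162,-71 -20,160,-71 -20,158,-72 -21,156,-73 -24,153,-80 -24,150,-80 -24,148,-80 -25,146,-82 -25,143,-83 -49,134,-134
240 -50,188,-130 -19,178,-65 -20,176,-67 -19,173,-65 -19,171,-65 -21,169,-68 -21,167,-69 -20,165,-65 -19,162,-65 -20,160,-66 -19,158,-65 -20,156,-66 -27,153,-81 -27,150,-81 -27,148,-81 -27,146,-81 -50,138,-130 -50,134,-130
244 -19,180,-60 -20,177,-61 -19,175,-60 -19,173,-60 -19,171,-60 -21,169,-64 -21,167,-63 -20,165,-61 -19,162,-60 -20,160,-61 -19,158,-60 -20,156,-61 -30,153,-81 -29,150,-80 -30,148,-82 -30,145,-82 -52,138,-127 -53,135,-128
```

Request:
play_rows --delta_pos '[[0, 8, 0], [-6, 6, 10], [-14, 0, 23], [-14, 0, 23], [-14, 0, 23], [-14, 0, 23], [-14, -10, 23], [-14, -20, 23], [0, -35, 0], [0, -38, 0]]' --twist '[[-0.7, 0, 0], [-0.7, 0, 0], [-0.7, 0, 0], [0, 0, 0], [0, 0, 0], [0, 0, 0], [0, 0, 0], [0, 0, 0], [0, 0, 0], [0, 0, 0]]' --hand '[-1, -1, -1, -1, -1, -1, -1, -1, 1, 1]'

```text
clock: 7.97
ee_pos: [0.5441, 0.0646, 0.3026]
eef_rot: [-57.9, -0.1, -89.2]
wrist_force: [1.0, 0.3, -1.3]
opening: 0.0107
```

```bash
python3 -c "
from h import *
plan([0,0,40])"
```

```text
clock 7.9667 TCP_k [-30.2  80.8  62.5] j [ -7.6 -27.6 119.7   5.2  56.1  80. ] F [ 1.   0.3 -1.3]
goal W [ 0.5823 -0.016   0.2995] delta mm [ 38.2 -80.5  -3. ] rotvec [ 0.09  0.15 -0.28]
```

Request:
play_rows --delta_pos '[[0, -28, 8], [4, -28, 8], [10, -20, 0], [10, -5, 0], [10, 0, -5], [4, 0, -9], [0, 0, -5], [0, 0, 0], [0, 0, 0]]' --twist '[[0, 0, 0], [0, 0, 0], [0, 0, 0], [0, 0, 0], [0, 0, 0], [0, 0, 0], [0, 0, 0], [0, 0, 0], [0, 0, 0]]' --hand '[1, 1, 1, 1, 1, 1, 1, 1, 1]'

```text
clock: 8.72
ee_pos: [0.5808, -0.0329, 0.3055]
eef_rot: [-57.0, -0.5, -90.0]
wrist_force: [-0.0, 0.8, 0.5]
opening: 0.0702
```

Run:
```python
from h import *
plan([0,0,-36]); print(state()['opening'])
p,d,c=snap('wrist','w5'); v,u=np.mgrid[150:384,150:400]; k=tok(world(c,d,u,v))*1e3
m=(np.hypot(k[...,0],k[...,1])<40)&(abs(k[...,2])<25)
q=k[m]; print(len(q),q.min(0).round(1),q.max(0).round(1))
t=q[abs(q[:,2]-15)<4]; print('top face',len(t),t.min(0).round(1),t.max(0).round(1),t[:,2].mean())
cv2.imwrite('pics/w5b.png',cv2.resize(p,None,fx=1.3,fy=1.3))
```

```text
clock 8.7167 TCP_k [  1.8 -17.   46. ] j [-19.9 -22.7 116.3  12.5  55.6  65.8] F [-0.   0.8  0.5]
goal W [ 0.6226 -0.0156  0.2351] delta mm [ 41.8  17.3 -70.5] rotvec [0.47 0.99 0.51]
0.07018216415959526
2721 [-39.6 -26.6 -25. ] [24.4 23.6 17.2]
top face 1917 [-21.8 -23.3  11.2] [21.  19.5 17.2] 13.968157334794375
```

View pics/w5b.png

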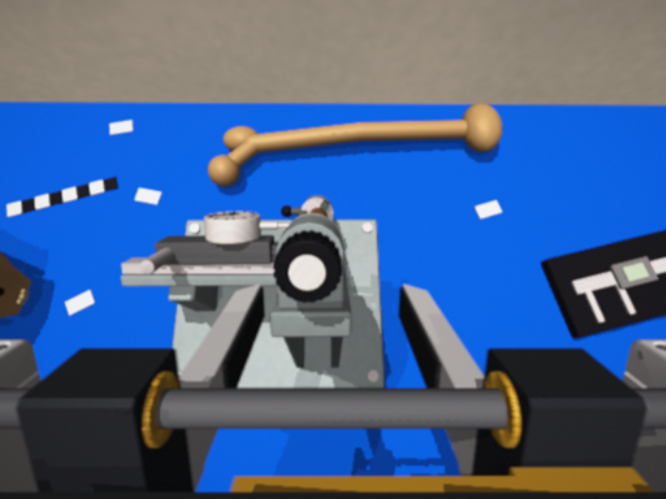

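Request:
play_rows --delta_pos '[[0, 10, 0], [0, 6, 0], [7, 0, -11], [8, 0, -13], [8, 0, -13], [8, 0, -13], [4, 0, -7], [0, 0, 0]]' --twist '[[0.3, 0.5, 0.3], [0.2, 0.5, 0.2], [0, 0, 0], [0, 0, 0], [0, 0, 0], [0, 0, 0], [0, 0, 0], [0, 0, 0]]' --hand '[1, 1, 1, 1, 1, 1, 1, 1]'

```text
clock: 9.43
ee_pos: [0.6177, -0.009, 0.2519]
eef_rot: [-57.7, 0.0, -89.0]
wrist_force: [0.2, -0.3, -0.3]
opening: 0.094
```

```bash
sed -i 's/-.0155,0\])+Rb/-.0172,0])+Rb/' h.py
python3 - <<'E'
from h import *
plan([0,0,-37]); print(state()['opening'])
E
```

```text
clock 9.4333 TCP_k [  4.9   8.4 -19.2] j [-15.8 -14.3 115.2  11.9  48.6  67.8] F [ 0.2 -0.3 -0.3]
goal W [ 0.6231 -0.0173  0.2342] delta mm [  5.4  -8.3 -17.7] rotvec [-0.02  0.28 -0.53]
0.09395704687454104
```

Request:
play_rows --delta_pos '[[-1, -4, -6], [3, -4, -6], [3, 0, -5], [0, 0, 0]]' --twist '[[0, 0.3, -0.5], [0, 0, 0], [0, 0, 0], [0, 0, 0]]' --hand '[1, 1, 1, 1]'

```text
clock: 9.77
ee_pos: [0.6235, -0.0167, 0.2359]
eef_rot: [-57.9, -0.0, -89.4]
wrist_force: [0.1, 0.5, -0.3]
opening: 0.0942
```

Run:
```python
from h import *
plan([0,0,-37]); p,d,c=snap('wrist','w6')
T=np.array([-.6,-200.5,78.2])/1e3; A=np.array([[1,-.001,0],[0,-.269,.963],[-.001,-.963,-.269]])
v,u=np.mgrid[0:384,0:512]; z=d; X=np.stack([(u-c['cx'])*z/c['fx'],(v-c['cy'])*z/c['fy'],z],-1)@A.T+T; X*=1e3
m=(abs(abs(X[...,0])-50)<9)&(X[...,2]<11)&(X[...,2]>-9)&(X[...,1]<5)&(X[...,1]>-90); print('finger tip tool y max',np.percentile(X[m][:,1],[50,99,100]))
m=(np.hypot(X[...,0],X[...,2])<17)&(X[...,1]<0)&(X[...,1]>-100)
print('knob top tool y',np.percentile(X[m][:,1],[5,50,95]))
```

```text
clock 9.7667 TCP_k [  1.2   0.6 -35.8] j [-16.3 -12.5 115.3  12.2  46.8  67.1] F [ 0.1  0.5 -0.3]
goal W [ 0.6231 -0.0173  0.2342] delta mm [-0.4 -0.6 -1.7] rotvec [ 0.02  0.1  -0.08]
finger tip tool y max [-65.77836769 -22.98452777 -19.88788192]
knob top tool y [-50.90969191 -49.71761496 -48.46814026]
```

Request:
play_rows --delta_pos '[[0, 0, 0], [0, 0, 0], [0, 0, 0], [0, 0, 0], [0, 0, 0], [0, 0, 0], [0, 0, 0], [0, 0, 0], [0, 0, 0], [0, 0, 0]]' --twist '[[0, 0, 0], [0, 0, 0], [0, 0, 0], [0, 0, 0], [0, 0, 0], [0, 0, 0], [0, 0, 0], [0, 0, 0], [0, 0, 0], [0, 0, 0]]' --hand '[-1, -1, -1, -1, -1, -1, -1, -1, -1, -1]'

```text
clock: 10.65
ee_pos: [0.6242, -0.0169, 0.2391]
eef_rot: [-57.7, -0.1, -89.5]
wrist_force: [0.7, 0.6, 0.2]
opening: 0.0436
```

Run:
```python
from h import *
plan([0,0,-36]); s=state(); print(s['opening'],s['moment'])
print('axis*6deg',(Rk[:,2]*6).round(2))
```

```text
clock 10.65 TCP_k [  3.5   0.4 -33.5] j [-16.3 -12.6 115.2  12.2  46.9  67.2] F [0.7 0.6 0.2]
goal W [ 0.6226 -0.0173  0.2351] delta mm [-1.7 -0.4 -4. ] rotvec [ 0.05  0.34 -0.06]
0.043558826483546156 [-0.10357986  0.43236379 -0.07262448]
axis*6deg [-3.18 -0.03  5.09]
```

Request:
play_rows --delta_pos '[[0, 0, 0], [-1, 0, -2], [-1, 0, -2], [0, 0, -0.4], [0, 0, -0.4], [0, 0, -0.4], [0, 0, 0]]' --twist '[[0, 0, 0], [0, 0.3, 0], [0, 0, 0], [0, 0, 0], [0, 0, 0], [0, 0, 0], [0, 0, 0]]' --hand '[0.3, 0.3, 0.0, -1, -1, -1, -1]'

```text
clock: 11.23
ee_pos: [0.6221, -0.017, 0.2342]
eef_rot: [-58.0, -0.1, -89.5]
wrist_force: [0.5, 0.1, -1.5]
opening: 0.0436
```

Run:
```python
from h import *
plan([0,0,-36]); s=state(); print(s['opening'],s['moment'])
```

```text
clock 11.2333 TCP_k [ -0.8   0.4 -36.5] j [-16.4 -12.5 115.6  12.2  46.7  67.1] F [ 0.5  0.1 -1.5]
goal W [ 0.6226 -0.0173  0.2351] delta mm [ 0.4 -0.4  0.9] rotvec [ 0.06  0.04 -0.06]
0.04360725881343864 [0.08670606 0.34257584 0.04603361]
```

Request:
play_rows --delta_pos '[[0, 0, 0], [0, 0, 0], [0, 0, 0], [0, 0, 0], [0, 0, 0], [0, 0, 0], [0, 0, 0], [0, 0, 0]]' --twist '[[-3.18, 0, 5.09], [-3.18, 0, 5.09], [-3.18, 0, 5.09], [-3.18, 0, 5.09], [-3.18, 0, 5.09], [-3.18, 0, 5.09], [-3.18, 0, 5.09], [-3.18, 0, 5.09]]' --hand '[-1, -1, -1, -1, -1, -1, -1, -1]'

```text
clock: 11.9
ee_pos: [0.6223, -0.0174, 0.2343]
eef_rot: [-68.3, -24.0, -44.0]
wrist_force: [-1.7, 0.1, 1.5]
opening: 0.0436
```

```bash
cat >> h.py <<'E'
def ang():
    s=state(); M=Rk.T@Ro.from_euler('xyz',s['eef_rot'],degrees=True).as_matrix(); x=M[:,0]
    return np.degrees(np.arctan2(x[0],-x[1])), M[:,1].round(3)
E
python3 - <<'E'
from h import *
plan([0,0,-36]); s=state(); print(s['opening'],s['moment'],ang())
E
```

```text
clock 11.9 TCP_k [ -0.7  -0.1 -36.5] j [-16.4 -12.5 115.4  12.   46.9  17.2] F [-1.7  0.1  1.5]
goal W [ 0.6226 -0.0173  0.2351] delta mm [0.3 0.1 0.8] rotvec [ 26.6    0.1  -42.51]
0.04364153515972436 [ 0.07369198  0.35276643 -0.09640637] (np.float64(50.14730663271485), array([-0.002, -0.001, -1.   ]))
```

Request:
play_rows --delta_pos '[[0, 0, 0], [0, 0, 0], [0, 0, 0], [0, 0, 0], [0, 0, 0], [0, 0, 0], [0, 0, 0], [0, 0, 0], [0, 0, 0], [0, 0, 0]]' --twist '[[-3.44, 0, 5.51], [-3.44, 0, 5.51], [-3.44, 0, 5.51], [-3.44, 0, 5.51], [-3.44, 0, 5.51], [-3.44, 0, 5.51], [-3.44, 0, 5.51], [-3.44, 0, 5.51], [-3.44, 0, 5.51], [-3.44, 0, 5.51]]' --hand '[-1, -1, -1, -1, -1, -1, -1, -1, -1, -1]'

```text
clock: 12.73
ee_pos: [0.6228, -0.0175, 0.2346]
eef_rot: [-106.5, -27.7, 32.7]
wrist_force: [-2.8, 0.2, 1.2]
opening: 0.0438
```

Request:
play_rows --delta_pos '[[0, 0, 0], [0, 0, 0], [0, 0, 0], [0, 0, 0], [0, 0, 0], [0, 0, 0], [0, 0, 0], [0, 0, 0], [0, 0, 0], [0, 0, 0]]' --twist '[[-3.44, 0, 5.51], [-3.44, 0, 5.51], [-3.44, 0, 5.51], [-3.44, 0, 5.51], [-3.44, 0, 5.51], [-3.44, 0, 5.51], [-3.44, 0, 5.51], [-3.44, 0, 5.51], [-1.5, 0, 2.4], [0, 0, 0]]' --hand '[-1, -1, -1, -1, -1, -1, -1, -1, -1, -1]'

```text
clock: 13.57
ee_pos: [0.6229, -0.017, 0.2347]
eef_rot: [-121.8, -2.2, 86.7]
wrist_force: [-1.1, 0.4, 1.9]
opening: 0.0436
```

Run:
```python
from h import *
plan([0,0,-36]); s=state(); print(s['opening'],s['moment'],ang())
p,d,c=snap('side','s2'); p,d,c=snap('top','t2')
```

```text
clock 13.5667 TCP_k [  0.1   0.3 -36.5] j [ -16.3  -12.4  115.3   11.9   46.9 -108.2] F [-1.1  0.4  1.9]
goal W [ 0.6226 -0.0173  0.2351] delta mm [-0.3 -0.3  0.4] rotvec [  92.93    0.61 -149.06]
0.04355363602299132 [0.07643286 0.33973878 0.1405932 ] (np.float64(175.65199188007853), array([-0.002, -0.002, -1.   ]))
```

Request:
play_rows --delta_pos '[[0, 0, 0], [0, 0, 0], [0, 0, 0], [-6, 0, 10], [-12, 0, 19], [-12, 0, 19], [-12, 0, 19], [0, 0, 0], [0, 0, 0], [0, 0, 0]]' --twist '[[0, 0, 0], [0, 0, 0], [0, 0, 0], [0, 0, 0], [0, 0, 0], [0, 0, 0], [3.7, 0, -5.9], [3.7, 0, -5.9], [3.7, 0, -5.9], [3.7, 0, -5.9]]' --hand '[1, 1, 1, 1, 1, 1, 1, 1, 1, 1]'

```text
clock: 14.5
ee_pos: [0.578, -0.0173, 0.3024]
eef_rot: [-117.4, -17.1, 61.2]
wrist_force: [-0.1, 1.0, -0.1]
opening: 0.094
```

Request:
play_rows --delta_pos '[[0, 0, 2], [0, 0, 2], [0, 0, 2], [0, 0, 2], [0, 0, 2], [0, 0, 2], [0, 0, 2], [0, 0, 2], [0, 0, 2], [0, 0, 2]]' --twist '[[3.7, 0, -5.9], [3.7, 0, -5.9], [3.7, 0, -5.9], [3.7, 0, -5.9], [3.7, 0, -5.9], [3.7, 0, -5.9], [3.7, 0, -5.9], [3.7, 0, -5.9], [3.7, 0, -5.9], [3.7, 0, -5.9]]' --hand '[1, 1, 1, 1, 1, 1, 1, 1, 1, 1]'

```text
clock: 15.33
ee_pos: [0.5775, -0.018, 0.322]
eef_rot: [-80.6, -31.1, -17.4]
wrist_force: [1.0, -0.2, -0.6]
opening: 0.0942
```

Request:
play_rows --delta_pos '[[0, 8, 2], [0, 8, 2], [0, 8, 2], [0, 8, 2], [0, 8, 2], [0, 8, 2], [0, 8, 2], [0, 8, 2], [0, 8, 2], [0, 8, 2]]' --twist '[[3.7, 0, -5.9], [3.7, 0, -5.9], [3.7, 0, -5.9], [3.7, 0, -5.9], [3.7, 0, -5.9], [3.7, 0, -5.9], [3.7, 0, -5.9], [3.7, 0, -5.9], [3.7, 0, -5.9], [3.7, 0, -5.9]]' --hand '[1, 1, 1, 1, 1, 1, 1, 1, 1, 1]'

```text
clock: 16.17
ee_pos: [0.5771, 0.0631, 0.3412]
eef_rot: [-57.8, -2.1, -87.1]
wrist_force: [0.3, 0.1, -0.2]
opening: 0.0941
```

```bash
cat >> h.py <<'E'
def plan2(W,rpy):
    s=state(); C=Ro.from_euler('xyz',s['eef_rot'],degrees=True); print('clock',s['clock'],'delta',((np.array(W)-s['ee_pos'])*1e3).round(1),'rotvec',np.degrees((Ro.from_euler('xyz',rpy,degrees=True)*C.inv()).as_rotvec()).round(1),s['joint_pos'].round(1))
E
python3 -c "
from h import *
print(ang()); plan2([.73,.095,.33],[-127,0,-90])"
```

```text
(np.float64(3.1767716050372314), array([ 0.004, -0.008, -1.   ]))
clock 16.1667 delta [152.9  31.9 -11.2] rotvec [ 0.1 69.2 -3.8] [ -6.7 -23.  112.7   4.   58.3  78.6]
```

Request:
play_rows --delta_pos '[[16, 4, 4], [16, 4, 4], [16, 4, 4], [16, 3, 0], [16, 3, 0], [16, 3, 0], [15, 3, 0], [15, 0, 0], [15, 0, 0], [5, 0, -10]]' --twist '[[0, 7, -0.4], [0, 7, -0.4], [0, 7, -0.4], [0, 7, -0.4], [0, 7, -0.4], [0, 7, -0.4], [0, 7, -0.4], [0, 7, -0.4], [0, 7, -0.4], [0, 7, -0.4]]' --hand '[1, 1, 1, 1, 1, 1, 1, 1, 1, 1]'

```text
clock: 17.0
ee_pos: [0.7157, 0.0927, 0.3418]
eef_rot: [-128.4, -0.4, -90.4]
wrist_force: [0.9, 0.1, 1.4]
opening: 0.0938
```

Request:
play_rows --delta_pos '[[0, 0, -20], [0, 0, -12], [0, 0, 0]]' --twist '[[0, 0, 0], [0, 0, 0], [0, 0, 0]]' --hand '[1, 1, 1]'

```text
clock: 17.25
ee_pos: [0.7214, 0.0911, 0.2791]
eef_rot: [-130.4, -0.5, -90.6]
wrist_force: [0.2, 0.0, -1.3]
opening: 0.0941
```

```bash
cat >> h.py <<'E'
def dial(f,yd=86.5):
    p,d,c=snap('wrist',f); D0=K+Rk@(np.array([13.4,yd+1.7,-143.5])/1e3)
    # refine centre: white-ish disc from depth plane/brightness around expected pixel
    u0,v0=proj(c,D0); g=p.min(2).astype(int)
    n=81; a=np.linspace(-40,40,n*4); Y,Z=np.meshgrid(a,a[::-1])
    W=D0+ (Y[...,None]*Rk[:,1]+Z[...,None]*Rk[:,2])/1e3
    Q=(np.concatenate([W,np.ones(W.shape[:2]+(1,))],-1))@np.linalg.inv(c['pose']).T
    mu=(Q[...,0]/Q[...,2]*c['fx']+c['cx']).astype(np.float32); mv=(Q[...,1]/Q[...,2]*c['fy']+c['cy']).astype(np.float32)
    r=cv2.remap(p,mu,mv,cv2.INTER_CUBIC); cv2.imwrite(f'pics/{f}r.png',r); return r,(u0,v0)
E
python3 - <<'E'
from h import *
s=state();print(s['ee_pos'],s['eef_rot'],s['wrist_force'])
r,uv=dial('w7'); print(uv)
p=cv2.imread('pics/w7.png'); q=cv2.resize(p,(432,324)); cv2.imwrite('pics/w7b.png',np.hstack([q,r]))
p,d,c=ld('w7'); v,u=np.mgrid[0:384,0:512]; k=tok(world(c,d,u,v))*1e3
for z in(-165,-155,-130,-120):
    m=(abs(k[...,2]-z)<4)&(k[...,0]>-20)&(abs(k[...,1])<30); q=k[m]; q=q[q[:,1].argsort()]
    print(z,' '.join(f'{a[1]:.0f}:{a[0]:.0f}' for a in q[::max(1,len(q)//20)]))
E
```

```text
[0.72135768 0.09114097 0.27909593] [-130.38272705   -0.47493938  -90.61642427] [ 0.22941795  0.03104354 -1.33022926]
(np.float64(271.80369041445323), np.float64(128.70269371123192))
-165 -8:7 -6:9 -5:9 -4:12 -3:11 -1:12 0:13 1:13 2:14 3:13 4:13 5:13 6:13 7:12 8:12 9:12 11:13 12:12 12:11 13:10 14:11 14:10 15:7
-155 -7:8 -5:8 -5:10 -4:11 -2:12 -0:11 1:11 2:11 3:12 4:12 5:10 6:13 7:13 8:13 9:14 10:13 11:13 12:13 13:12 14:10 14:9 15:7
-130 -11:3 -7:7 -5:10 -4:11 -2:11 -1:10 1:12 2:12 3:12 4:12 5:13 6:12 8:13 9:13 10:11 11:11 12:12 13:-1 14:-0 14:10 15:9
-120 -7:7 -7:8 -5:10 -4:11 -2:11 -1:12 0:12 1:13 3:14 4:10 5:13 6:13 7:14 8:13 9:14 10:13 11:13 12:13 13:12 14:12 14:10 15:8
```

View pics/w7b.png

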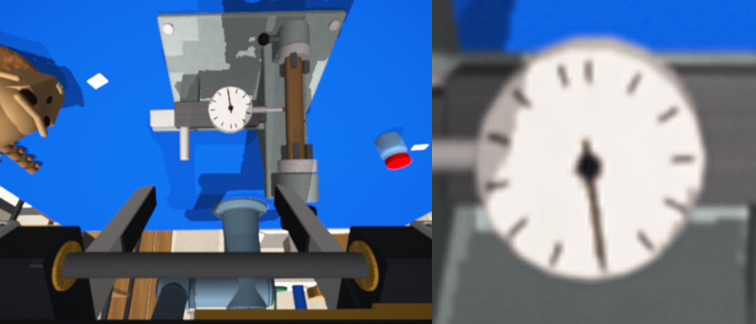

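```bash
python3 -c "
from h import *
plan([0,0,45])"
```

```text
clock 17.3 TCP_k [108.4 107.7 -50.1] j [ -1.4  54.5  29.4  -1.2 136.4  88.9] F [ 1.1 -0.2 -2.1]
goal W [ 0.5797 -0.0177  0.3038] delta mm [-141.4 -108.9   23.2] rotvec [  0.33 -72.34   1.24]
```

Request:
play_rows --delta_pos '[[0, 0, 25], [-5, 0, 25], [-15, -6, 15], [-16, -10, 5], [-16, -13, 0], [-16, -14, 0], [-16, -14, 0], [-16, -14, 0], [-16, -14, 0], [-15, -14, 0]]' --twist '[[0, -6.5, 0.1], [0, -7, 0.1], [0, -7, 0.1], [0, -7, 0.1], [0, -7, 0.1], [0, -7, 0.1], [0, -7, 0.1], [0, -7, 0.1], [0, -7, 0.1], [0, -7, 0.1]]' --hand '[1, 1, 1, 1, 1, 1, 1, 1, 1, 1]'

```text
clock: 18.13
ee_pos: [0.5864, -0.0084, 0.366]
eef_rot: [-60.3, -0.7, -89.9]
wrist_force: [-1.1, -0.2, 0.7]
opening: 0.0945
```

```bash
python3 -c "
from h import *
plan([0,0,35]);plan([0,0,-36])"
```

```text
clock 18.1333 TCP_k [38.8  9.2 94.1] j [-15.6 -20.9 107.9   7.9  64.3  72.4] F [-1.1 -0.2  0.7]
goal W [ 0.585  -0.0176  0.2953] delta mm [ -1.4  -9.2 -70.7] rotvec [ 0.75 -2.35  0.38]
clock 18.1333 TCP_k [38.8  9.2 94.1] j [-15.6 -20.9 107.9   7.9  64.3  72.4] F [-1.1 -0.2  0.7]
goal W [ 0.6226 -0.0173  0.2351] delta mm [  36.2   -8.9 -130.9] rotvec [ 0.75 -2.35  0.38]
```

Request:
play_rows --delta_pos '[[-5, -5, -14], [-5, -4, -17], [-2, 0, -17], [2, 0, -14], [8, 0, -13], [8, 0, -13], [8, 0, -13], [8, 0, -13], [0, 0, 0]]' --twist '[[0.4, -1.2, 0.2], [0.3, -1.2, 0.2], [0, 0, 0], [0, 0, 0], [0, 0, 0], [0, 0, 0], [0, 0, 0], [0, 0, 0], [0, 0, 0]]' --hand '[1, 1, 1, 1, 1, 1, 1, 1, 1]'

```text
clock: 18.88
ee_pos: [0.5986, -0.0181, 0.2802]
eef_rot: [-54.5, -1.1, -89.8]
wrist_force: [-0.7, 0.5, -0.5]
opening: 0.0941
```

```bash
python3 -c "
from h import *
plan([0,0,-36]); print(ang())"
```

```text
clock 18.8833 TCP_k [ 3.6 -0.6 15. ] j [-17.3 -20.6 118.1  12.3  48.6  66.8] F [-0.7  0.5 -0.5]
goal W [ 0.6226 -0.0173  0.2351] delta mm [ 24.    0.8 -45.2] rotvec [1.08 3.55 0.27]
(np.float64(0.32169808499700264), array([ 0.062, -0.019, -0.998]))
```

Request:
play_rows --delta_pos '[[6, 0, -12], [7, 0.5, -13], [7, 0, -12], [3, 0, -7], [1, 0, -2], [0, 0, 0]]' --twist '[[0.6, 1.8, 0.1], [0.5, 1.7, 0.1], [0, 0, 0], [0, 0, 0], [0, 0, 0], [0, 0, 0]]' --hand '[1, 1, 1, 1, 1, 1]'

```text
clock: 19.38
ee_pos: [0.624, -0.0172, 0.2509]
eef_rot: [-56.7, -0.3, -89.5]
wrist_force: [0.7, 1.0, -0.8]
opening: 0.0937
```

```bash
python3 -c "
from h import *
plan([0,0,-36]); print(ang())"
```

```text
clock 19.3833 TCP_k [  9.6   0.1 -23.4] j [-16.4 -13.8 115.2  12.2  47.1  67.3] F [ 0.7  1.  -0.8]
goal W [ 0.6226 -0.0173  0.2351] delta mm [ -1.5  -0.1 -15.8] rotvec [ 0.32  1.26 -0.01]
(np.float64(0.18092073857730787), array([ 0.022, -0.005, -1.   ]))
```

Request:
play_rows --delta_pos '[[-1, 0, -9], [-0.5, 0, -8], [0, 0, -1], [0, 0, -0.4], [0, 0, -0.4], [0, 0, -0.4], [0, 0, -0.4], [0, 0, -0.4], [0, 0, -0.4], [0, 0, 0]]' --twist '[[0.2, 0.6, 0], [0.1, 0.6, 0], [0, 0, 0], [0, 0, 0], [0, 0, 0], [0, 0, 0], [0, 0, 0], [0, 0, 0], [0, 0, 0], [0, 0, 0]]' --hand '[1, 1, 0.2, 0, -0.05, -1, -1, -1, -1, -1]'

```text
clock: 20.22
ee_pos: [0.6223, -0.0172, 0.2333]
eef_rot: [-57.7, -0.1, -89.5]
wrist_force: [0.5, 6.7, 0.4]
opening: 0.0443
```

```bash
python3 -c "
from h import *
plan([0,0,-36]); print(ang(),state()['opening'])"
```

```text
clock 20.2167 TCP_k [ -1.2   0.1 -37.4] j [-16.4 -12.6 115.8  12.3  46.3  67. ] F [0.5 6.7 0.4]
goal W [ 0.6226 -0.0173  0.2351] delta mm [ 0.3 -0.1  1.8] rotvec [ 0.07  0.28 -0.01]
(np.float64(0.04695607148896298), array([ 0.005, -0.001, -1.   ])) 0.04432569387545405
```

Request:
play_rows --delta_pos '[[0, 0, 0], [0, 0, 0], [0, 0, 0], [0, 0, 0], [0, 0, 0], [0, 0, 0], [0, 0, 0], [0, 0, 0]]' --twist '[[0, 0, 0], [-3.18, 0, 5.09], [-3.18, 0, 5.09], [-3.18, 0, 5.09], [-3.18, 0, 5.09], [-3.18, 0, 5.09], [-3.18, 0, 5.09], [0, 0, 0]]' --hand '[-1, -1, -1, -1, -1, -1, -1, -1]'

```text
clock: 20.88
ee_pos: [0.6224, -0.0175, 0.2334]
eef_rot: [-63.5, -18.9, -56.3]
wrist_force: [-0.0, 1.7, 0.5]
opening: 0.0436
```

```bash
python3 -c "
from h import *
plan([0,0,-36]); print(ang(),state()['opening'])"
```

```text
clock 20.8833 TCP_k [ -1.   -0.2 -37.4] j [-16.5 -12.5 115.6  12.4  46.6  29.2] F [-0.   1.7  0.5]
goal W [ 0.6226 -0.0173  0.2351] delta mm [0.2 0.2 1.7] rotvec [ 19.95   0.31 -31.94]
(np.float64(37.6642639368852), array([ 0.002,  0.001, -1.   ])) 0.04362549746255067
```

Release, back off, and look at the dial again.

Request:
play_rows --delta_pos '[[0, 0, 0], [0, 0, 0], [0, 0, 0], [-6, 0, 10], [-12, 0, 19], [-12, 0, 19], [-12, 0, 19], [-5, 8, 15], [0, 10, 5], [0, 10, 0]]' --twist '[[0, 0, 0], [0, 0, 0], [0, 0, 0], [0, 0, 0], [0, 0, 0], [3.5, 0, -5.6], [3.5, 0, -5.6], [3.5, 0, -5.6], [3.5, 0, -5.6], [3.5, 0, -5.6]]' --hand '[1, 1, 1, 1, 1, 1, 1, 1, 1, 1]'

```text
clock: 21.72
ee_pos: [0.5722, 0.0095, 0.323]
eef_rot: [-57.7, -1.1, -87.7]
wrist_force: [-0.3, -0.0, 0.8]
opening: 0.0939
```

Request:
play_rows --delta_pos '[[8, 10, 4], [16, 10, 4], [16, 10, 0], [16, 10, 0], [16, 10, 0], [16, 10, 0], [16, 10, 0], [16, 10, 0], [16, 10, 0], [12, 0, -10]]' --twist '[[2.5, 4, -4], [0, 7, 0], [0, 7, 0], [0, 7, 0], [0, 7, 0], [0, 7, 0], [0, 7, 0], [0, 7, 0], [0, 7, 0], [0, 7, 0]]' --hand '[1, 1, 1, 1, 1, 1, 1, 1, 1, 1]'

```text
clock: 22.55
ee_pos: [0.7192, 0.1062, 0.3312]
eef_rot: [-125.1, -2.0, -92.9]
wrist_force: [1.6, -0.1, 1.6]
opening: 0.0941
```

```bash
python3 -c "
from h import *
plan2([.7214,.0911,.279],[-130,0,-90])"
```

```text
clock 22.55 delta [  2.2 -15.1 -52.2] rotvec [2.1 4.9 2.8] [ -0.4  49.8  30.1  -0.3 135.2  93. ]
```

Request:
play_rows --delta_pos '[[0, -8, -20], [2, -7, -20], [0, 0, -5], [0, 0, 0]]' --twist '[[1, 2.5, 1.4], [1, 2.4, 1.4], [0, 0, 0], [0, 0, 0]]' --hand '[1, 1, 1, 1]'

```text
clock: 22.88
ee_pos: [0.7261, 0.0912, 0.2606]
eef_rot: [-131.6, -0.2, -90.1]
wrist_force: [-0.8, -0.1, 1.6]
opening: 0.0938
```

```bash
cat >> h.py <<'E'
def hand(f):
    r=cv2.imread(f'pics/{f}r.png'); g=r.max(2).astype(np.float32); s=(r.shape[0]-1)/80
    b=cv2.GaussianBlur(g,(0,0),2.2*s/2); h,w=g.shape; m=np.full_like(b,255); q=int(12*s); y0=h//2; m[y0-q:y0+q,y0-q:y0+q]=b[y0-q:y0+q,y0-q:y0+q]
    cy,cx=np.unravel_index(m.argmin(),m.shape)
    A=np.arange(0,360,.5); rr=np.arange(6,19,.25)*s
    X=(cx+np.outer(np.sin(np.radians(A)),rr)).astype(np.float32); Y=(cy-np.outer(np.cos(np.radians(A)),rr)).astype(np.float32)
    D=cv2.GaussianBlur((255-cv2.remap(g,X,Y,cv2.INTER_LINEAR)).mean(1)[None].repeat(3,0),(0,0),3,borderType=cv2.BORDER_WRAP if 0 else cv2.BORDER_REFLECT)[1]
    i=int(D.argmax()); k=np.arange(i-16,i+17)%720; wt=np.clip(D[k]-np.percentile(D,60),0,None); a=A[i]+((np.arange(-16,17)*.5)*wt).sum()/wt.sum()
    print(f,'hub',cx,cy,'angle',a.round(2),'mm',(np.radians(a)/.5).round(3),'peak',D.max().round(1),'med',np.median(D).round(1))
E
python3 - <<'E'
from h import *
r,uv=dial('w8'); hand('w7'); hand('w8'); s=state(); print(s['clock'],s['ee_pos'])
cv2.imwrite('pics/w8b.png',np.hstack([cv2.imread('pics/w7r.png'),r]))
E
```

```text
w7 hub 156 166 angle 171.77 mm 5.996 peak 132.5 med 10.4
w8 hub 156 168 angle 300.34 mm 10.484 peak 145.7 med 9.7
22.9333 [0.7257041  0.09108884 0.26034418]
```

View pics/w8b.png

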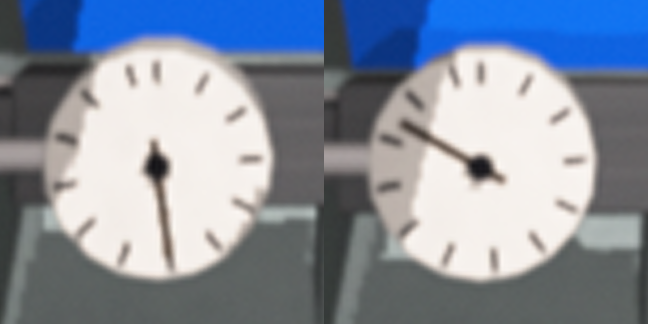

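Request:
play_rows --delta_pos '[[0, 0, 25], [-5, 0, 25], [-12, -6, 25], [-16, -10, 15], [-16, -13, 0], [-18, -14, 0], [-18, -14, -3], [-18, -14, -5], [-18, -16, -5], [-18, -16, -5]]' --twist '[[0, -7, 0.1], [0, -7, 0.1], [0, -7, 0.1], [0, -7, 0.1], [0, -7, 0.1], [0, -7, 0.1], [0, -7, 0.1], [0, -7, 0.1], [0, -7, 0.1], [0, -7, 0.1]]' --hand '[1, 1, 1, 1, 1, 1, 1, 1, 1, 1]'

```text
clock: 23.77
ee_pos: [0.581, -0.0089, 0.3505]
eef_rot: [-61.3, -0.9, -89.7]
wrist_force: [0.5, -0.5, 1.8]
opening: 0.0939
```

```bash
python3 -c "
from h import *
plan([0,0,45]);print(ang())"
```

```text
clock 23.7667 TCP_k [25.9  8.8 83.9] j [-15.7 -20.9 109.3   7.6  63.8  72.2] F [ 0.5 -0.5  1.8]
goal W [ 0.5797 -0.0177  0.3038] delta mm [ -1.3  -8.8 -46.7] rotvec [ 0.95 -3.25  0.24]
(np.float64(0.31160332712290884), array([-0.057, -0.016, -0.998]))
```

Request:
play_rows --delta_pos '[[-3, -5, -15], [-2, -4, -15], [0, 0, -14], [2, 0, -8], [8, 0, -13], [8, 0, -13], [8, 0, -13], [8, 0, -14], [3, 0, -8], [0, 0, 0]]' --twist '[[0.4, -1.2, 0.1], [0.3, -1.2, 0.1], [0, 0, 0], [0, 0, 0], [0, 0, 0], [0, 0, 0], [0, 0, 0], [0, 0.5, 0], [0, 0.5, 0], [0, 0, 0]]' --hand '[1, 1, 1, 1, 1, 1, 1, 1, 1, 1]'

```text
clock: 24.6
ee_pos: [0.604, -0.0149, 0.267]
eef_rot: [-55.8, -1.1, -90.1]
wrist_force: [-0.2, 0.3, -0.2]
opening: 0.094
```

```bash
python3 -c "
from h import *
plan([0,0,-36]);print(ang())"
```

```text
clock 24.6 TCP_k [1.1 2.5 0.9] j [-16.4 -18.3 117.4  11.   48.2  68.4] F [-0.2  0.3 -0.2]
goal W [ 0.6226 -0.0173  0.2351] delta mm [ 18.6  -2.4 -31.9] rotvec [1.05 2.16 0.55]
(np.float64(0.08231120074885034), array([ 0.037, -0.021, -0.999]))
```

Request:
play_rows --delta_pos '[[7, -1.5, -13], [7, -1, -13], [3, 0, -10], [0, 0, -6], [0, 0, 0]]' --twist '[[0.5, 1.1, 0.3], [0.5, 1, 0.3], [0, 0, 0], [0, 0, 0], [0, 0, 0]]' --hand '[1, 1, 1, 1, 1]'

```text
clock: 25.02
ee_pos: [0.6235, -0.0164, 0.2336]
eef_rot: [-57.1, -0.2, -89.4]
wrist_force: [0.1, 0.9, -0.1]
opening: 0.0939
```

```bash
python3 -c "
from h import *
plan([0,0,-36]);print(ang())"
```

```text
clock 25.0167 TCP_k [  0.    0.9 -37.8] j [-16.3 -12.7 116.   12.5  45.6  66.7] F [ 0.1  0.9 -0.1]
goal W [ 0.6226 -0.0173  0.2351] delta mm [-0.9 -0.9  1.5] rotvec [ 0.2   0.86 -0.14]
(np.float64(0.22539801824627015), array([ 0.015, -0.002, -1.   ]))
```

Request:
play_rows --delta_pos '[[0, -0.5, 0], [0, -0.4, -0.2], [0, 0, -0.3], [0, 0, -0.3], [0, 0, -0.3], [0, 0, -0.3], [0, 0, -0.3], [0, 0, 0], [0, 0, 0], [0, 0, 0]]' --twist '[[0.1, 0.4, 0], [0.1, 0.4, 0], [0, 0, 0], [0, 0, 0], [0, 0, 0], [0, 0, 0], [0, 0, 0], [0, 0, 0], [0, 0, 0], [0, 0, 0]]' --hand '[0.1, 0, -0.05, -1, -1, -1, -1, -1, -1, -1]'

```text
clock: 25.85
ee_pos: [0.6237, -0.0169, 0.2361]
eef_rot: [-57.7, -0.1, -89.4]
wrist_force: [0.4, 0.1, 1.6]
opening: 0.043
```

```bash
python3 -c "
from h import *
plan([0,0,-36]);print(ang(),state()['opening'])"
```

```text
clock 25.85 TCP_k [  1.5   0.4 -35.7] j [-16.4 -12.6 115.5  12.4  46.6  66.9] F [0.4 0.1 1.6]
goal W [ 0.6226 -0.0173  0.2351] delta mm [-1.1 -0.4 -1. ] rotvec [ 0.05  0.34 -0.15]
(np.float64(0.15578634823355297), array([ 0.006,  0.001, -1.   ])) 0.04296783113765814
```

Request:
play_rows --delta_pos '[[0, 0, 0], [0, 0, 0], [0, 0, 0]]' --twist '[[1.8, 0, -2.9], [1.8, 0, -2.9], [0, 0, 0]]' --hand '[-1, -1, -1]'

```text
clock: 26.1
ee_pos: [0.6237, -0.0171, 0.2361]
eef_rot: [-57.8, 3.6, -95.4]
wrist_force: [-0.6, -0.9, 0.1]
opening: 0.0435
```

```bash
python3 -c "
from h import *
plan([0,0,-36]);print(ang(),state()['opening'])"
```

```text
clock 26.1 TCP_k [  1.5   0.2 -35.7] j [-16.4 -12.6 115.5  12.2  46.5  74.1] F [-0.6 -0.9  0.1]
goal W [ 0.6226 -0.0173  0.2351] delta mm [-1.1 -0.2 -1. ] rotvec [-3.61  0.34  5.87]
(np.float64(-6.887342928016949), array([ 0.006, -0.001, -1.   ])) 0.04353107353115229
```

Turned by −7.0°. Release and look again.

Request:
play_rows --delta_pos '[[0, 0, 0], [0, 0, 0], [0, 0, 0], [-6, 0, 10], [-12, 0, 19], [-12, 0, 19], [-12, 0, 19], [-5, 8, 15], [0, 10, 5], [0, 10, 0]]' --twist '[[0, 0, 0], [0, 0, 0], [0, 0, 0], [0, 0, 0], [0, 0, 0], [-1.8, 0, 2.9], [-1.8, 0, 2.9], [0, 0, 0], [0, 0, 0], [0, 0, 0]]' --hand '[1, 1, 1, 1, 1, 1, 1, 1, 1, 1]'

```text
clock: 26.93
ee_pos: [0.573, 0.0099, 0.3246]
eef_rot: [-57.9, -0.5, -89.1]
wrist_force: [-0.3, -0.2, -0.1]
opening: 0.0938
```

Request:
play_rows --delta_pos '[[8, 10, 4], [16, 10, 4], [16, 10, 0], [16, 8, 0], [16, 8, 0], [16, 8, 0], [16, 8, 0], [16, 8, 0], [16, 8, 0], [12, 0, -10]]' --twist '[[0, 4, 0], [0, 7, 0], [0, 7, 0], [0, 7, 0], [0, 7, 0], [0, 7, 0], [0, 7, 0], [0, 7, 0], [0, 7, 0], [0, 7, 0]]' --hand '[1, 1, 1, 1, 1, 1, 1, 1, 1, 1]'

```text
clock: 27.77
ee_pos: [0.7198, 0.0944, 0.3321]
eef_rot: [-125.4, 0.6, -88.6]
wrist_force: [1.0, -0.2, 1.6]
opening: 0.0942
```

```bash
python3 -c "
from h import *
plan2([.7257,.0911,.2605],[-131.6,0,-90])"
```

```text
clock 27.7667 delta [  5.9  -3.3 -71.6] rotvec [-0.7  6.2 -1.4] [ -1.1  50.   29.8  -1.3 135.6  86.7]
```

Request:
play_rows --delta_pos '[[1, -2, -22], [1, -1, -22], [1, 0, -10], [0, 0, 0]]' --twist '[[-0.4, 3, -0.7], [-0.3, 2.6, -0.7], [0, 0, 0], [0, 0, 0]]' --hand '[1, 1, 1, 1]'

```text
clock: 28.1
ee_pos: [0.727, 0.0913, 0.2551]
eef_rot: [-132.5, 0.1, -90.0]
wrist_force: [-0.9, -0.2, -0.4]
opening: 0.0941
```

Run:
```python
from h import *
r,uv=dial('w9'); hand('w8'); hand('w9'); s=state(); print(s['clock'],s['ee_pos'])
p,d,c=ld('w9'); v,u=np.mgrid[0:384,0:512]; k=tok(world(c,d,u,v))*1e3
m=(k[...,2]>-112)&(k[...,2]<-86)&(abs(k[...,0]+24)<6)&(k[...,1]>120)&(k[...,1]<185); q=k[m]; print('post y',len(q),np.percentile(q[:,1],[2,50,98]))
```

```text
w8 hub 156 168 angle 300.34 mm 10.484 peak 145.7 med 9.7
w9 hub 156 168 angle 281.56 mm 9.828 peak 150.8 med 9.6
28.15 [0.72663931 0.09119691 0.25545694]
post y 264 [145.48381273 151.33145919 158.2310592 ]
```

Request:
play_rows --delta_pos '[[0, 0, 25], [-5, 0, 25], [-12, -6, 25], [-16, -10, 15], [-16, -13, 0], [-18, -14, 0], [-18, -14, -3], [-18, -14, -5], [-18, -16, -5], [-18, -16, -5]]' --twist '[[0, -7, 0.1], [0, -7, 0.1], [0, -7, 0.1], [0, -7, 0.1], [0, -7, 0.1], [0, -7, 0.1], [0, -7, 0.1], [0, -7, 0.1], [0, -7, 0.1], [0, -7, 0.1]]' --hand '[1, 1, 1, 1, 1, 1, 1, 1, 1, 1]'

```text
clock: 28.98
ee_pos: [0.5829, -0.0118, 0.3441]
eef_rot: [-62.2, -1.5, -88.7]
wrist_force: [-1.7, 0.3, 0.8]
opening: 0.0941
```

Request:
play_rows --delta_pos '[[-3, -5, -15], [-2, -4, -15], [0, 0, -14], [2, 0, -8], [8, 0, -13], [8, 0, -13], [8, 0, -13], [8, 0, -14], [3, 0, -8], [0, 0, 0]]' --twist '[[0.4, -1.2, 0.1], [0.3, -1.2, 0.1], [0, 0, 0], [0, 0, 0], [0, 0, 0], [0, 0, 0], [0, 0, 0], [0, 0.5, 0], [0, 0.5, 0], [0, 0, 0]]' --hand '[1, 1, 1, 1, 1, 1, 1, 1, 1, 1]'

```text
clock: 29.82
ee_pos: [0.6065, -0.0204, 0.2601]
eef_rot: [-56.9, -2.3, -88.6]
wrist_force: [0.1, 0.5, -0.0]
opening: 0.0942
```

```bash
python3 -c "
from h import *
plan([0,0,-36]);print(ang())"
```

```text
clock 29.8167 TCP_k [-0.3 -2.9 -6.2] j [-16.6 -17.  116.7  10.6  48.5  66.5] F [ 0.1  0.5 -0. ]
goal W [ 0.6226 -0.0173  0.2351] delta mm [ 16.    3.1 -25.1] rotvec [ 2.25  1.1  -0.95]
(np.float64(1.9860173476134497), array([ 0.019, -0.024, -1.   ]))
```

Request:
play_rows --delta_pos '[[7, 2, -10], [6, 1, -10], [3, 0, -6], [0, 0, -1], [0, 0, -0.3], [0, 0, -0.3], [0, 0, -0.3], [0, 0, -0.3], [0, 0, 0], [0, 0, 0]]' --twist '[[1.1, 0.6, -0.5], [1.1, 0.5, -0.4], [0, 0, 0], [0, 0, 0], [0, 0, 0], [0, 0, 0], [0, 0, 0], [0, 0, 0], [0, 0, 0], [0, 0, 0]]' --hand '[1, 1, 1, 0.1, 0, 0, 0, 0, 0, 0]'

```text
clock: 30.65
ee_pos: [0.6252, -0.0167, 0.2446]
eef_rot: [-56.9, -0.4, -89.3]
wrist_force: [0.4, 0.4, 0.1]
opening: 0.0507
```

```bash
python3 -c "
from h import *
plan([0,0,-36]);print(ang(),state()['opening'])"
```

```text
clock 30.65 TCP_k [  7.3   0.6 -29.3] j [-16.3 -13.2 115.3  12.2  46.6  67. ] F [0.4 0.4 0.1]
goal W [ 0.6226 -0.0173  0.2351] delta mm [-2.6 -0.6 -9.6] rotvec [ 0.39  1.06 -0.22]
(np.float64(0.3969446113479639), array([ 0.018, -0.004, -1.   ])) 0.05073096253276304
```

Request:
play_rows --delta_pos '[[-1.3, -0.3, -5], [-1.3, -0.3, -5], [0, 0, -0.5], [0, 0, -0.3], [0, 0, -0.3], [0, 0, -0.3], [0, 0, 0], [0, 0, 0]]' --twist '[[0.2, 0.5, -0.1], [0.2, 0.5, -0.1], [0, 0, 0], [0, 0, 0], [0, 0, 0], [0, 0, 0], [0, 0, 0], [0, 0, 0]]' --hand '[0.1, 0.1, 0, -1, -1, -1, -1, -1]'

```text
clock: 31.32
ee_pos: [0.6224, -0.0169, 0.2333]
eef_rot: [-58.0, 0.1, -89.5]
wrist_force: [-1.8, 0.7, 2.1]
opening: 0.0437
```

```bash
python3 -c "
from h import *
plan([0,0,-36]);print(ang(),state()['opening'])"
```

```text
clock 31.3167 TCP_k [ -1.1   0.5 -37.4] j [-16.4 -12.4 115.5  12.4  46.7  67.1] F [-1.8  0.7  2.1]
goal W [ 0.6226 -0.0173  0.2351] delta mm [ 0.2 -0.5  1.8] rotvec [-0.12 -0.01 -0.01]
(np.float64(-0.0504119837837591), array([-0.   ,  0.002, -1.   ])) 0.04368010504301508
```

Request:
play_rows --delta_pos '[[0, 0, 0], [0, 0, 0], [0, 0, 0]]' --twist '[[-3.0, 0, 4.8], [-3.0, 0, 4.8], [0, 0, 0]]' --hand '[-1, -1, -1]'

```text
clock: 31.57
ee_pos: [0.6223, -0.017, 0.2332]
eef_rot: [-58.6, -6.1, -79.5]
wrist_force: [-2.1, 1.1, 1.0]
opening: 0.0435
```

```bash
python3 -c "
from h import *
plan([0,0,-36]);print(ang(),state()['opening'])"
```

```text
clock 31.5667 TCP_k [ -1.2   0.3 -37.4] j [-16.4 -12.4 115.5  12.3  46.8  55.3] F [-2.1  1.1  1. ]
goal W [ 0.6226 -0.0173  0.2351] delta mm [ 0.3 -0.3  1.8] rotvec [ 6.14 -0.03 -9.98]
(np.float64(11.716772004576866), array([-0.001,  0.001, -1.   ])) 0.04354958042239133
```

Request:
play_rows --delta_pos '[[0, 0, 0], [0, 0, 0], [0, 0, 0], [-6, 0, 10], [-12, 0, 19], [-12, 0, 19], [-12, 0, 19], [-5, 8, 15], [0, 10, 5], [0, 10, 0]]' --twist '[[0, 0, 0], [0, 0, 0], [0, 0, 0], [0, 0, 0], [0, 0, 0], [3.0, 0, -4.8], [3.0, 0, -4.8], [0, 0, 0], [0, 0, 0], [0, 0, 0]]' --hand '[1, 1, 1, 1, 1, 1, 1, 1, 1, 1]'

```text
clock: 32.4
ee_pos: [0.5718, 0.0097, 0.3199]
eef_rot: [-58.2, 0.7, -90.5]
wrist_force: [0.1, 0.4, -1.0]
opening: 0.0939
```

Request:
play_rows --delta_pos '[[8, 10, 4], [16, 10, 4], [16, 10, 0], [16, 8, 0], [16, 8, 0], [16, 8, 0], [16, 8, 0], [16, 8, 0], [16, 8, 0], [12, 0, -10]]' --twist '[[0, 4, 0], [0, 7, 0], [0, 7, 0], [0, 7, 0], [0, 7, 0], [0, 7, 0], [0, 7, 0], [0, 7, 0], [0, 7, 0], [0, 7, 0]]' --hand '[1, 1, 1, 1, 1, 1, 1, 1, 1, 1]'

```text
clock: 33.23
ee_pos: [0.7193, 0.094, 0.3252]
eef_rot: [-125.8, -1.0, -91.2]
wrist_force: [0.9, 0.0, 2.1]
opening: 0.0939
```

Request:
play_rows --delta_pos '[[1, -2, -22], [1, -1, -22], [1, 0, -10], [0, 0, 0]]' --twist '[[-0.4, 3, -0.7], [-0.3, 2.6, -0.7], [0, 0, 0], [0, 0, 0]]' --hand '[1, 1, 1, 1]'

```text
clock: 33.57
ee_pos: [0.7263, 0.0908, 0.2472]
eef_rot: [-132.9, -2.1, -92.7]
wrist_force: [-0.3, 0.5, 0.6]
opening: 0.0939
```

Run:
```python
from h import *
r,uv=dial('w10'); hand('w8'); hand('w9'); hand('w10'); s=state(); print(s['clock'],s['ee_pos'],s['eef_rot'],s['wrist_force'])
```

```text
w8 hub 156 168 angle 300.34 mm 10.484 peak 145.7 med 9.7
w9 hub 156 168 angle 281.56 mm 9.828 peak 150.8 med 9.6
w10 hub 156 168 angle 301.04 mm 10.508 peak 154.2 med 9.8
33.6167 [0.72596188 0.09076688 0.24758994] [-132.90379322   -2.0658372   -92.65769457] [ 0.23844301 -0.04243138 -1.87707458]
```

Run:
```python
from h import *
p,d,c=snap('top','t3'); p0,_,_=ld('top0')
q=cv2.imread('pics/w10.png'); r=cv2.imread('pics/w10r.png')
df=cv2.absdiff(p,p0).max(2)
for n,(a,b,e,f) in dict(skull=(105,165,155,200),jar=(330,355,215,238),case=(335,405,150,195)).items(): print(n,(df[e:f,a:b]>60).sum())
cv2.imwrite('pics/fin.png',np.hstack([cv2.resize(q,(432,324)),r]))
```

```text
skull 0
jar 0
case 0
```

View pics/fin.png

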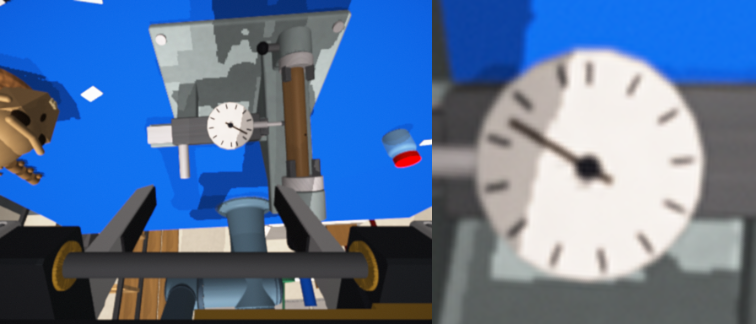

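```bash
python3 -c "
from h import *
print(hand_in())"
```

```text
the job is handed in; nothing more can be done
None
```

The gauge is home against its stop, and the bone stands at its high spot with the dial reading about 10.5 mm. The job is handed in. I turned the bone only by the knob. The arm is now clear of everything, at about 34 s on the robot's clock.

**Gauge:**
- My first push slipped over the top of the post. In the wrist images the fingertips stand about 28 mm further back than the text says.
- The second, deeper push held about 19 N without moving the post any further.
- The post had moved only about 23 mm of the stated 30 mm by my measurement, so the slide had probably not started fully drawn back.
- The dial agrees with home: the highest reading should be about 10.6 mm with the gauge home, and the carriage looked up against its stop in the picture.

**High spot:**
- The readings were 6.0 mm after the first half turn and 10.48 mm after about 38° more. Turning 7° back gave 9.83 mm, and 11.8° forward gave 10.51 mm, where it stands.
- A curve through the last three puts the top at about 10.54 mm, so it stands roughly 0.03 mm (2°) past the crest. I left that, as it is about as fine as I can read the needle.

**Other checks:** The skull, jar and caliper case show no change between the first and last top pictures. After the last release the wrist force was near zero.

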